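# Log a batch of power modules into the test dock

### The job

Set the batch counter so that the whole 7 shows in the middle of its window, and slide every power module lying on the mat under the hood of the test dock, one to a lane, right back against the stop. Only when that is done, take the scanner from its rest, point it at the middle of the barcode on the leaning job card from about 7 cm and hold it steady there for at least a full second, then lay it back in its rest as it was. Leave the solder spool, the tin and the screwdriver alone.

Things in the scene. Friction and masses are not known exactly. Their poses are not given: they have to be found in the camera images.
- module1: one of up to four identical power modules (some may be absent): black block with lengthwise aluminium fins on top, 90 long (its x) x 44 wide (y) x 45 mm high, about 0.25 kg, flat bottom, same either way round; origin at the centre of its underside, z up. Grip it across its 44 mm width, from above.
- module2: one of up to four identical power modules (some may be absent): black block with lengthwise aluminium fins on top, 90 long (its x) x 44 wide (y) x 45 mm high, about 0.25 kg, flat bottom, same either way round; origin at the centre of its underside, z up. Grip it across its 44 mm width, from above.
- module3: one of up to four identical power modules (some may be absent): black block with lengthwise aluminium fins on top, 90 long (its x) x 44 wide (y) x 45 mm high, about 0.25 kg, flat bottom, same either way round; origin at the centre of its underside, z up. Grip it across its 44 mm width, from above.
- module4: one of up to four identical power modules (some may be absent): black block with lengthwise aluminium fins on top, 90 long (its x) x 44 wide (y) x 45 mm high, about 0.25 kg, flat bottom, same either way round; origin at the centre of its underside, z up. Grip it across its 44 mm width, from above.
- dock: fixed test dock: aluminium plate 8 mm thick, x = -120 to 85 mm, with four lanes along its +x, 50 mm wide between black rails (from x = -105 mm, 8 mm wide, tops 18 mm above the table); lane centres at y = -87, -29, +29, +87 mm. Origin at table height under the middle of the hood's front edge; the apron (x below 0) is open above. A push under 3 N slides a module.
- stop (a point): bottom middle of the stop wall's face inside the dock, at dock x = 75, z = 8 mm. The grey sheet hood covers the lanes from x = 0 to 85 mm, underside 62 and top 66 mm above the table; a module on the plate reaches 53 mm. A module pushed home has its centre at dock x = 30 mm and sticks out 15 mm in front of the hood.
- counter: fixed grey batch counter box 150 x 150 x 46 mm high; origin at the centre of its underside. Window 26 x 26 mm in its top, centred 52 mm from the middle towards +x; one digit, 18 mm high, shows in it, upright as seen from the robot's side (-x).
- dial (a joint): angle of the counter's numbered drum, rad, growing counterclockwise seen from above, from 0 to 5.655 with end stops; digit N stands in the middle of the window at N x 0.6283 (7 at 4.398). It stays where it is left; turning takes about 0.1 N m.
- knob (a point): grip point on the drum's knob, on the vertical axis over the middle of the counter box, 72 mm above the table. The knob is a black upright bar 64 long x 16 mm wide, from 50 to 84 mm above the table, on a round skirt 52 mm across (top 50.5 mm). The bar lies along the counter's x at dial 0 and turns with the drum: bar yaw = counter yaw + dial angle.
- scanner: hand scanner, 150 mm long (x), 0.2 kg: plastic handle 34 wide (y) x 36 mm high from x = -75 to +35 mm, thicker head 50 wide x 42 mm high from x = +35 to +75 mm with a dark window in its +x end; flat underside. Origin mid-length on the underside, near its centre of mass; z up. Grip the handle across its width at x about -19 mm, between the rest's saddles, about 20 mm above its underside.
- nose (a point): middle of the scanner's dark window, at x = 76, z = 21 mm of the scanner; the scanner looks along its +x axis (the point has the scanner's axes).
- rest: fixed scanner rest: base 160 x 66 x 8 mm with two saddles 15 mm long at x = -57.5 and +19.5 mm, seats 30 mm above the table, 42 mm wide between small cheeks that rise to 42 mm. Origin at the centre of its underside. The scanner lies level in it with its origin 30 mm above the rest's origin and both x axes alike, the head just ahead of the front saddle.
- card: fixed job card holder: card 120 wide x 100 mm tall leaning back 45 degrees, its face towards the holder's -x and up; it spans x = -35 to +35 mm and 50 to 120 mm above the table. Origin on the table under the middle of the card face.
- label (a point): middle of the barcode (72 x 40 mm) on the card, 85 mm above the table (point has the holder's axes). It reads with the scanner's window 30 to 120 mm in front of it, the scanner's axis passing within 20 mm of this point; the scanner may be level or look down at up to 45 degrees.
- spool: loose solder spool standing on end, 60 mm across, 45 mm high; origin at the centre of its underside. Bystander.
- tin: loose open steel tin, 72 mm across, 40 mm high; origin at the centre of its underside. Bystander.
- driver: loose screwdriver lying on the bench. Bystander.
Things that resemble listed ones, but are neither listed nor needed, are in the scene too. What is shaped like the scanner but orange is not meant. Leave any purple look-alike of the module4 alone.

How it is judged:
By the outcome, as a careful person would: the job done as asked, in the order asked, and still so for the second after the job is handed in, with the robot touching nothing.
Of module1, module2, module3, module4 only 3 to 4 are there at a start; the rules pass over those that are not, and their reading is None.
At some moment in a run one of module1, module2, module3, module4 may be knocked a few centimetres aside while the robot is not near it.
It also fails if it takes over 210 s, if anything falls off the work surface, if the arm or the gripper's body presses on something with over 40 N, if the wrist force passes 120 N, or if a joint passes its speed limit or range.

### The arm

A 7-joint arm with a two-finger parallel gripper is mounted at the origin on the work surface. World frame = base frame: x ahead of the robot, y to its left, z up, the work surface at z = 0. Lengths are in mm, angles in rad, forces in N, time in s.
With the tool pointing down it reaches from about 400 to 875 mm from the base axis. Payload 4.4 kg.
Tool frame: the origin (TCP) lies at the very end of the fingers, on their centre line; the grasp point (between the pads) lies 19 mm behind it; z points along the fingers, y is the direction in which the jaws open and shut (so a half turn about z gives the same grasp; the last joint's range is limited). The gripper opens to 85 mm and grips with 20 to 120 N. Pads are 22 mm wide; open, the fingers measure 114 mm over their backs; the gripper's body (76 mm by 85 mm) begins 54 mm behind the grasp point. The pads swing forward as they close: fully open they stand 13 mm farther back than shut.
Start: joints at [1.225, 0.628, 0.038, 1.517, -0.027, 0.996, -0.02], TCP at [179.534, -624.728, 231.313] pointing down, gripper open.
Joint ranges: [-3.06, 3.06], [-0.37, 2.12], [-1.25, 1.32], [0.18, 2.47], [-1.1, 4.24], [0.23, 1.98], [-2.94, 2.94]. Speed limits (rad/s): [2.57, 2.57, 3.14, 3.14, 3.14, 3.14, 3.14].

### API

Orientations are given as [roll, pitch, yaw] about the fixed x, y, z axes, in that order (R = Rz(yaw) Ry(pitch) Rx(roll)).
In Python, from cell import read_state, get_image, finish_job gives the robot as it stands.
- The arm moves only by the tool carry_out, never from a script. Its argument "series" is a list that holds one entry, the list of rows, each a list of 7 numbers: the shift along the tool's x, y, z in cm, then the turn, a rotation vector about the tool's x, y, z in rad, then the finger opening in cm, from 0 to 8.54. In form: [[[x, y, z, wx, wy, wz, grip], ...]]. A call has 1 to 5 rows; each row is the pose to reach, as a shift and turn from the pose commanded when the call began, along the tool's axes at that moment; what a row does not reach only later rows make up. A row lasts 1/12 s, in which the tool goes at most 41.7 mm and 7.16 degrees, less where a joint would pass 70% of its speed; a pose out of reach is approached as far as the arm can. A call with a gripper value outside its range is refused whole. The fingers move at their own pace and stop on an object; the grip force is fixed at half the most. Time passes only in rows, so rows that repeat a pose let the fingers close. It gives the time, the measured TCP pose, the force and the opening at its end, in the units of the state.
- read_state(): the state, without advancing time (a new reading comes with each control period).
- get_image(name): name is "side" or "top" or "wrist"; returns a dict with "img" (400x640x3 uint8, blue, green, red), "z_map" (400x640 float32, mm along the optical axis (not along the pixel's ray), 0 where there is no reading), "mtx" (3x3 intrinsics, pixels), "T" (4x4, takes a point from camera to world coordinates); the wrist camera has in their place "T_tool_cam" (4x4, takes a point from camera to tool coordinates, whose origin is the TCP and whose axes are the flange's). Camera axes: x right, y down, z forward; pixel columns grow to the right and rows downward; lengths in mm; the calibration is good to about 2 mm. A picture is of the moment at which its call begins: read the wrist's pose just before it.
- finish_job(): hands the job in, once; it reports no verdict.
The state is a dict: "clock": time; "qpos": joint angles; "qd": joint speeds; "tau": joint torques, N m; "eef_pos": TCP position; "tool_rot": TCP orientation; "force": force on the tool from outside, world axes, zero at the start; "torque": the same for the moment, N m; "width": finger opening in mm.
Only numpy, scipy, OpenCV 4.12 (cv2) and the standard library are available. Lean on these libraries where they do the work, as an engineer would, in place of code of your own. Each camera call takes 0.05 s, during which the arm holds its last target.

## Working session

There is one attempt and no reset: what is moved stays moved. The work goes in short steps, Python scripts to look and compute and a tool call to move; the robot and the scene stay as the last step left them, time stands still between calls to the robot, and variables do not carry over. Pictures are saved under pics/ and viewed, and the job is handed in when it is done.

Besides the shell and the picture viewer there is one more tool, called after ">>>" as name(argument=value, ...) on one line, values as JSON. carry_out: Moves the arm, as the interface text tells. Its arguments: {"type":"object","properties":{"series":{"type":"array","items":{"type":"array","items":{"type":"array","items":{"type":"number"}}}}},"required":["series"]}

```bash
ls; mkdir -p pics; python3 - <<'E'
from cell import read_state, get_image
import cv2,numpy as np
s=read_state();print({k:np.round(v,3).tolist() for k,v in s.items()})
for n in ["side","top","wrist"]:
    d=get_image(n);cv2.imwrite(f"pics/{n}0.png",d["img"]);print(n,np.round(d["mtx"],1).tolist(),np.round(d.get("T",d.get("T_tool_cam")),3).tolist())
    np.savez(f"pics/{n}0.npz",**d)
E
```

```text
pics
{'clock': 0.0, 'qpos': [1.225, 0.629, 0.038, 1.518, -0.027, 0.996, -0.02], 'qd': [0.002, 0.0, 0.002, 0.001, -0.001, 0.001, -0.001], 'tau': [0.001, -56.341, 1.227, -19.345, 0.011, 0.011, 0.0], 'eef_pos': [179.36, -624.096, 230.385], 'tool_rot': [-3.14, 0.0, 0.28], 'force': [0.229, 0.076, 0.171], 'torque': [0.05, 0.019, 0.057], 'width': 85.475}
side [[461.4, 0.0, 316.1], [0.0, 461.4, 201.2], [0.0, 0.0, 1.0]] [[0.986, -0.115, 0.117, 353.477], [-0.164, -0.74, 0.653, -1090.685], [0.012, -0.663, -0.748, 1198.373], [0.0, 0.0, 0.0, 1.0]]
top [[412.9, 0.0, 316.2], [0.0, 412.9, 201.7], [0.0, 0.0, 1.0]] [[-0.025, -0.979, 0.201, 306.184], [-1.0, 0.024, -0.008, -122.902], [0.003, -0.201, -0.98, 1195.276], [0.0, 0.0, 0.0, 1.0]]
wrist [[350.1, 0.0, 313.7], [0.0, 350.1, 202.1], [0.0, 0.0, 1.0]] [[-0.001, -0.965, -0.261, 66.033], [1.0, -0.001, -0.001, -0.657], [0.001, -0.261, 0.965, -141.809], [0.0, 0.0, 0.0, 1.0]]
```

View pics/top0.png

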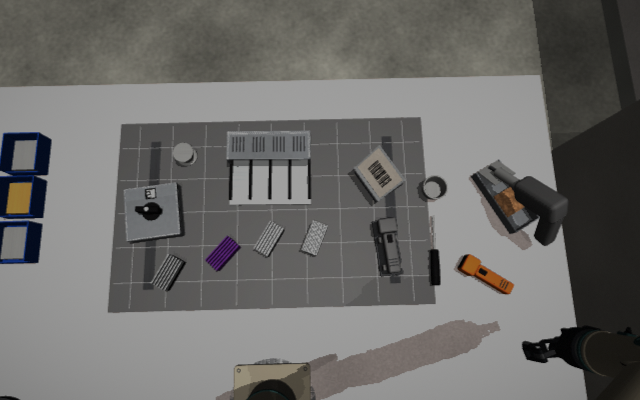

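View pics/side0.png

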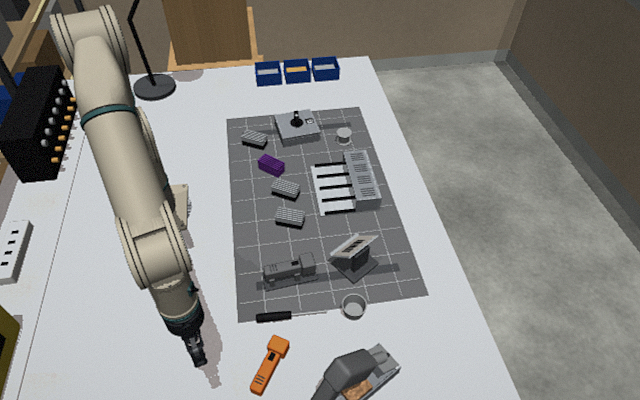

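View pics/wrist0.png

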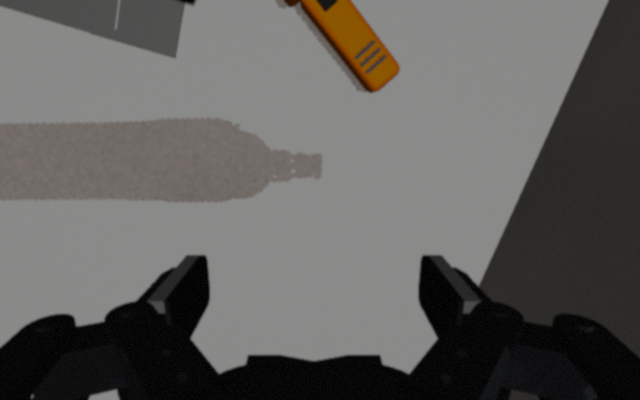

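The top view shows the robot at the bottom. Three grey modules are at about (168,272), (268,238) and (315,238), and the purple decoy is at (222,253). The counter is at (152,212), the dock at (270,165), the card at (380,175) and the scanner in its rest at (388,247). The orange decoy is off the mat.

```bash
cat > h.py <<'E'
import numpy as np,cv2
from scipy.spatial.transform import Rotation as R
from cell import read_state,get_image
def cast(d,uv,z,T=None):
    T=d["T"] if T is None else T
    uv=np.atleast_2d(np.array(uv,float)); K=d["mtx"]
    r=np.c_[(uv[:,0]-K[0,2])/K[0,0],(uv[:,1]-K[1,2])/K[1,1],np.ones(len(uv))]@T[:3,:3].T
    s=(z-T[2,3])/r[:,2]
    return T[:3,3]+r*s[:,None]
def cloud(d,T=None):
    T=d["T"] if T is None else T
    K=d["mtx"];Z=d["z_map"];v,u=np.indices(Z.shape)
    P=np.stack([(u-K[0,2])/K[0,0]*Z,(v-K[1,2])/K[1,1]*Z,Z],-1)
    W=P@T[:3,:3].T+T[:3,3]; W[Z<=0]=np.nan
    return W
def proj(d,p,T=None):
    T=d["T"] if T is None else T
    p=np.atleast_2d(np.array(p,float)); c=(p-T[:3,3])@T[:3,:3]
    q=c@d["mtx"].T; return q[:,:2]/q[:,2:]
def toolT(s=None):
    s=s or read_state(); T=np.eye(4);T[:3,:3]=R.from_euler('xyz',s["tool_rot"]).as_matrix();T[:3,3]=s["eef_pos"];return T
def wrist():
    s=read_state(); d=get_image("wrist"); return d,toolT(s)@d["T_tool_cam"]
def move(target,yaw,s=None,down=True,Rm=None):
    """shift (cm, tool axes) and rotvec from current measured pose to target (tool down, tool yaw)"""
    T=toolT(s); 
    Rt=R.from_euler('xyz',[np.pi,0,yaw]).as_matrix() if Rm is None else Rm
    dp=T[:3,:3].T@(np.array(target)-T[:3,3])/10
    rv=R.from_matrix(T[:3,:3].T@Rt).as_rotvec()
    return np.round(dp,2),np.round(rv,3)
E
python3 - <<'E'
import numpy as np,cv2
d=dict(np.load("pics/top0.npz"));i=d["img"][110:320,100:450]
cv2.imwrite("pics/topz.png",cv2.resize(i,None,fx=2.28,fy=2.28,interpolation=cv2.INTER_CUBIC))
d=dict(np.load("pics/side0.npz"));i=d["img"][90:330,220:430]
cv2.imwrite("pics/sidez.png",cv2.resize(i,None,fx=2.5,fy=2.5,interpolation=cv2.INTER_CUBIC))
E
```

```text
(no output)
```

View pics/topz.png

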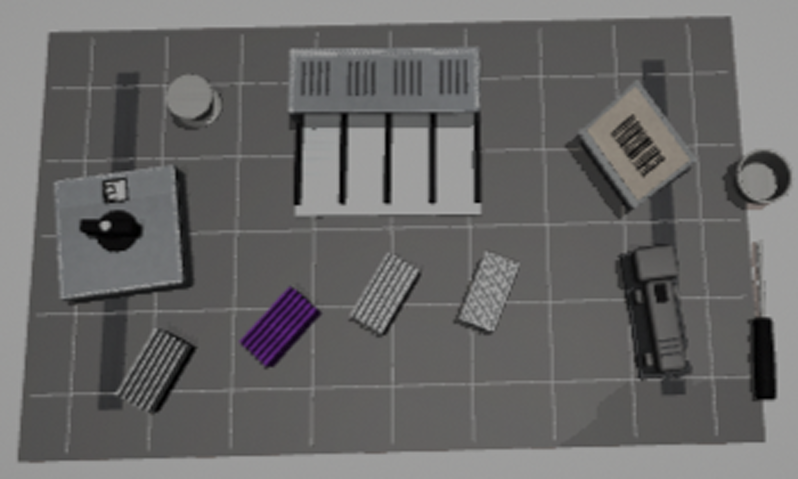

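View pics/sidez.png

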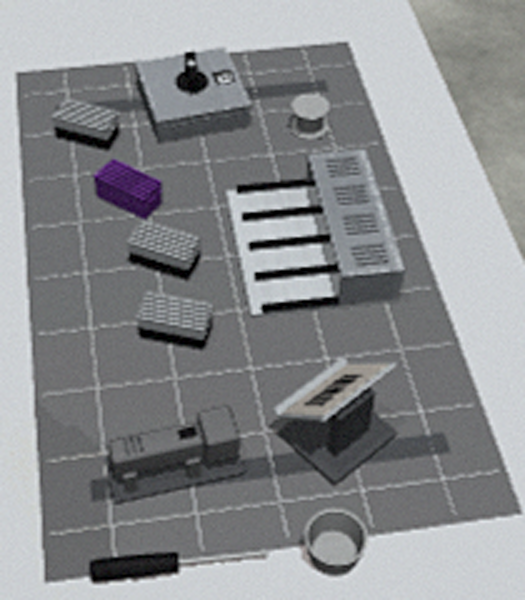

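```bash
python3 - <<'E'
from h import *
for n in ["top","side"]:
    d=dict(np.load(f"pics/{n}0.npz"));W=cloud(d)
    m=(W[...,2]>25)&(W[...,0]>280)&(W[...,0]<860)&(np.abs(W[...,1])<520)
    m=m.astype(np.uint8)
    N,l,st,c=cv2.connectedComponentsWithStats(m)
    print(n)
    for k in range(1,N):
        if st[k,4]<40: continue
        P=W[l==k]; h=np.percentile(P[:,2],90)
        Q=P[P[:,2]>h-6][:,:2].astype(np.float32)
        r=cv2.minAreaRect(Q)
        print(np.round(c[k]),st[k,4],"h",round(float(h),1),"rect",np.round(r[0],1),np.round(r[1],1),round(r[2],1))
E
```

```text
top
[268. 145.] 2386 h 69.1 rect [707.8   1. ] [239.9  86.5] 88.8
[183. 152.] 316 h 48.0 rect [699.9 251.5] [58.9 57.3] 74.2
[379. 173.] 1493 h 115.4 rect [ 626.8 -333.5] [119.2  21.8] 32.4
[437. 185.] 190 h 42.3 rect [ 579.8 -477.3] [69.5 69.9] 52.8
[153. 212.] 2954 h 50.8 rect [527.2 332.7] [150.1 150.6] 7.0
[389. 244.] 908 h 72.8 rect [ 415.6 -335.9] [146.1  49. ] 9.3
[269. 238.] 521 h 46.3 rect [442.7   3.1] [44.8 89.4] 58.5
[314. 238.] 491 h 46.7 rect [ 441.5 -125.7] [44.  89.7] 67.0
[222. 253.] 554 h 46.6 rect [405.9 133.3] [45.4 89.8] 47.5
[436. 268.] 100 h 28.2 rect [ 355.7 -464.2] [17.1 91.9] 85.9
[167. 272.] 614 h 46.1 rect [355.7 284. ] [46.5 90.7] 60.2
side
[297. 125.] 1100 h 50.6 rect [526.4 327.7] [150.8 153.5] 6.8
[344. 133.] 140 h 47.8 rect [697.7 245.8] [55.5 54.5] 75.5
[254. 137.] 271 h 46.1 rect [354.4 280.7] [52.9 95.2] 58.1
[363. 179.] 1419 h 68.2 rect [ 7.079e+02 -7.000e-01] [245.4  86.6] 88.7
[271. 163.] 302 h 45.7 rect [404.6 131. ] [50.6 92.3] 48.5
[286. 188.] 353 h 45.4 rect [441.4   1.9] [51.1 94.8] 55.2
[290. 216.] 391 h 45.8 rect [ 440.3 -127.1] [50.5 88.8] 67.6
[355. 249.] 863 h 115.1 rect [ 626.3 -336.1] [120.6  17.6] 33.0
[291. 268.] 876 h 70.8 rect [ 414.8 -341. ] [148.4  53. ] 11.6
[355. 304.] 204 h 40.5 rect [ 577.8 -477.8] [71.9 69.1] 54.2
[271. 315.] 60 h 28.9 rect [ 344.2 -465.7] [15.2 83.5] 85.9
```

```bash
cat >> h.py <<'E'
def plan(wps,T=None):
    """wps: list of (x,y,z,yaw_deg), each ONE call; prints shift/turn for each from previous waypoint"""
    T=toolT() if T is None else T
    print("now",np.round(T[:3,3],1),"yaw",np.round(np.degrees(R.from_matrix(T[:3,:3]).as_euler('xyz')),2))
    for w in wps:
        Rt=R.from_euler('xyz',[np.pi,0,np.radians(w[3])]).as_matrix()
        dp=T[:3,:3].T@(np.array(w[:3])-T[:3,3])/10
        rv=R.from_matrix(T[:3,:3].T@Rt).as_rotvec()
        print("->",w,"shift",np.round(dp,2).tolist(),"turn",np.round(rv,3).tolist(), "rows",round(max(np.linalg.norm(dp)/4.17,np.degrees(np.linalg.norm(rv))/7.16),1))
        T=np.eye(4);T[:3,:3]=Rt;T[:3,3]=w[:3]
E
python3 -c "
from h import *
plan([(310,-480,231,30),(430,-315,231,50),(470,-120,231,70),(480,80,231,79),(515,270,231,79)])"
```

```text
now [ 179.4 -624.2  230.6] yaw [-179.91    0.     16.03]
-> (310, -480, 231, 30) shift [16.54, -10.26, -0.02] turn [-0.002, -0.0, -0.244] rows 4.7
-> (430, -315, 231, 50) shift [18.64, -8.29, -0.0] turn [0.0, 0.0, -0.349] rows 4.9
-> (470, -120, 231, 70) shift [17.51, -9.47, -0.0] turn [-0.0, 0.0, -0.349] rows 4.8
-> (480, 80, 231, 79) shift [19.14, -5.9, -0.0] turn [0.0, 0.0, -0.157] rows 4.8
-> (515, 270, 231, 79) shift [19.32, -0.19, -0.0] turn [0.0, 0.0, 0.0] rows 4.6
```

>>> carry_out(series=[[[16.5,-10.3,0,0,0,-0.244,8.5],[16.5,-10.3,0,0,0,-0.244,8.5],[16.5,-10.3,0,0,0,-0.244,8.5],[16.5,-10.3,0,0,0,-0.244,8.5],[16.5,-10.3,0,0,0,-0.244,8.5]]])

```text
clock: 0.57
eef_pos: [312.8, -476.2, 231.1]
tool_rot: [-3.14, -0.002, 0.528]
force: [1.1, 0.6, 0.5]
width: 85.0
```

>>> carry_out(series=[[[18.6,-8.3,0,0,0,-0.349,8.5],[18.6,-8.3,0,0,0,-0.349,8.5],[18.6,-8.3,0,0,0,-0.349,8.5],[18.6,-8.3,0,0,0,-0.349,8.5],[18.6,-8.3,0,0,0,-0.349,8.5]]])

```text
clock: 0.98
eef_pos: [430.4, -312.7, 231.3]
tool_rot: [-3.141, -0.001, 0.874]
force: [0.5, -0.3, 0.0]
width: 84.6
```

>>> carry_out(series=[[[17.5,-9.5,0,0,0,-0.349,8.5],[17.5,-9.5,0,0,0,-0.349,8.5],[17.5,-9.5,0,0,0,-0.349,8.5],[17.5,-9.5,0,0,0,-0.349,8.5],[17.5,-9.5,0,0,0,-0.349,8.5]]])

```text
clock: 1.4
eef_pos: [469.1, -116.6, 231.4]
tool_rot: [-3.141, -0.001, 1.224]
force: [0.7, -0.0, 0.2]
width: 85.2
```

>>> carry_out(series=[[[19.1,-5.9,0,0,0,-0.157,8.5],[19.1,-5.9,0,0,0,-0.157,8.5],[19.1,-5.9,0,0,0,-0.157,8.5],[19.1,-5.9,0,0,0,-0.157,8.5],[19.1,-5.9,0,0,0,-0.157,8.5]]])

```text
clock: 1.82
eef_pos: [478.4, 83.0, 231.4]
tool_rot: [3.142, -0.001, 1.381]
force: [0.1, 0.6, -0.3]
width: 85.3
```

>>> carry_out(series=[[[19.3,-0.2,0,0,0,0,8.5],[19.3,-0.2,0,0,0,0,8.5],[19.3,-0.2,0,0,0,0,8.5],[19.3,-0.2,0,0,0,0,8.5],[19.3,-0.2,0,0,0,0,8.5]]])

```text
clock: 2.23
eef_pos: [513.2, 274.7, 231.3]
tool_rot: [-3.141, -0.003, 1.383]
force: [1.2, 0.2, 1.0]
width: 84.9
```

```bash
python3 -c "
from h import *
d,T=wrist();cv2.imwrite('pics/w1.png',d['img']);np.savez('pics/w1.npz',**d,T=T);s=read_state();print(s['clock'],np.round(s['qpos'],2),s['eef_pos'])"
```

```text
2.2833 [-0.33  0.55 -0.34  1.7   0.21  0.92 -0.93] [513.27267127 280.11731117 231.4310978 ]
```

View pics/w1.png

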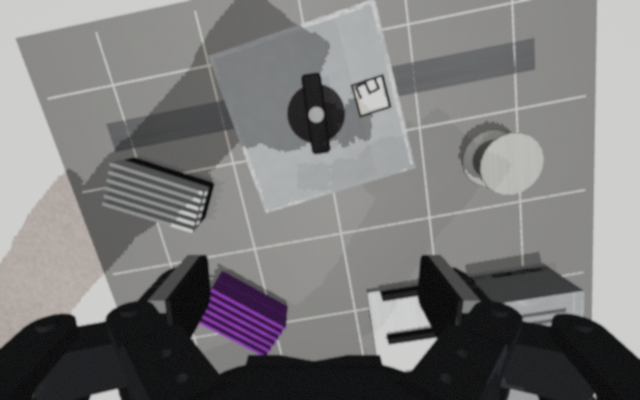

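```bash
python3 - <<'E'
from h import *
d=dict(np.load("pics/w1.npz"));T=d["T"]
# warp the counter top (z=46) to a world-aligned map: rows down = -x, cols right = -y
def rect(z,x0,x1,y0,y1,s):
    c=np.array([[x1,y1,z],[x1,y0,z],[x0,y0,z],[x0,y1,z]],float)
    w,h=int((y1-y0)*s),int((x1-x0)*s)
    H=cv2.getPerspectiveTransform(proj(d,c,T).astype(np.float32),np.float32([[0,0],[w,0],[w,h],[0,h]]))
    return cv2.warpPerspective(d["img"],H,(w,h),flags=cv2.INTER_CUBIC)
cv2.imwrite("pics/c46.png",rect(46,440,620,240,420,3.0))
g=d["img"][60:170,270:400]; cv2.imwrite("pics/c1.png",cv2.resize(g,None,fx=6,fy=5.4,interpolation=cv2.INTER_CUBIC)[:600])
W=cloud(d,T)
m=(W[...,2]>76)&(W[...,2]<95)&(W[...,0]>440)&(W[...,0]<620)&(W[...,1]>240)&(W[...,1]<420)
P=W[m]; r=cv2.minAreaRect(P[:,:2].astype(np.float32)); print(len(P),P.mean(0),r)
v,u=np.nonzero(m);print(u.min(),u.max(),v.min(),v.max())
m=(np.abs(W[...,2]-47)<5)&(W[...,0]>440)&(W[...,0]<620)&(W[...,1]>240)&(W[...,1]<420)
P=W[m]; print(P.mean(0),cv2.minAreaRect(P[:,:2].astype(np.float32)))
E
```

```text
1579 [525.99243674 335.79897555  83.02342007] ((525.9502563476562, 334.91680908203125), (63.9543342590332, 15.970218658447266), 87.51232147216797)
301 330 73 154
[525.1602881  339.52590734  45.57139971] ((525.82666015625, 334.9032287597656), (150.63995361328125, 150.4425506591797), 6.646277904510498)
```

View pics/c46.png

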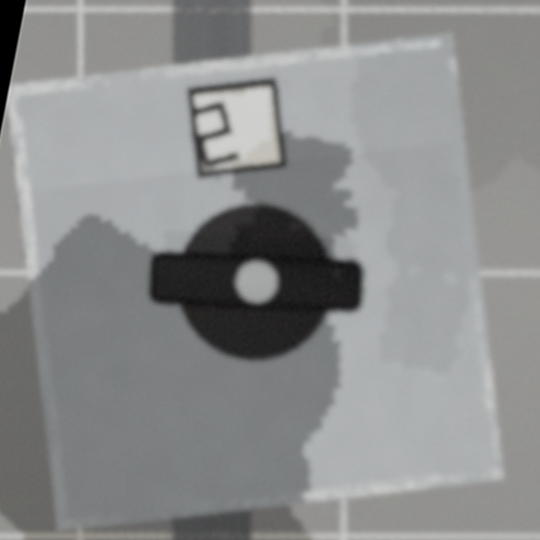

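```bash
python3 - <<'E'
from h import *
d,T=wrist();W=cloud(d,T)
m=(W[...,2]>76)&(W[...,2]<95)&(W[...,0]>440)&(W[...,0]<620)&(W[...,1]>240)&(W[...,1]<420)
P=W[m]; r=cv2.minAreaRect(P[:,:2].astype(np.float32)); print(len(P),P.mean(0),r)
plan([(526,333,140,87.5),(526,333,53,87.5)])
E
```

```text
1552 [526.00084608 335.90369929  82.98055077] ((525.9605102539062, 334.93817138671875), (63.93149948120117, 15.960291862487793), 87.541748046875)
now [512.8 276.1 231.1] yaw [-179.96   -0.27   79.44]
-> (526, 333, 140, 87.5) shift [5.79, 0.26, 9.14] turn [-0.0, -0.005, -0.141] rows 2.6
-> (526, 333, 53, 87.5) shift [0.0, -0.0, 8.7] turn [0.0, 0.0, 0.0] rows 2.1
```

>>> carry_out(series=[[[5.9,0.25,9.1,0,0,-0.141,8.5],[5.9,0.25,9.1,0,0,-0.141,8.5],[5.9,0.25,9.1,0,0,-0.141,8.5],[5.9,0.25,9.1,0,0,-0.141,8.5]]])

```text
clock: 2.67
eef_pos: [524.4, 327.4, 135.2]
tool_rot: [-3.134, 0.003, 1.523]
force: [-0.8, -0.1, -0.5]
width: 85.0
```

```bash
python3 - <<'E'
from h import *
plan([(526,334.5,56,87.5)])
d,T=wrist();W=cloud(d,T)
m=(W[...,2]>76)&(W[...,2]<90)&(W[...,0]>440)&(W[...,0]<620)&(W[...,1]>280)&(W[...,1]<400)
P=W[m]; r=cv2.minAreaRect(P[:,:2].astype(np.float32)); print(len(P),P.mean(0),r)
cv2.imwrite('pics/w2.png',d['img'])
E
```

```text
now [524.4 327.4 135.2] yaw [-179.59    0.18   87.24]
-> (526, 334.5, 56, 87.5) shift [0.74, 0.18, 7.92] turn [-0.007, 0.003, -0.005] rows 1.9
2855 [526.11148335 337.27124911  82.94069628] ((525.8807983398438, 335.54278564453125), (63.25843811035156, 15.85741901397705), 87.86028289794922)
```

View pics/w2.png

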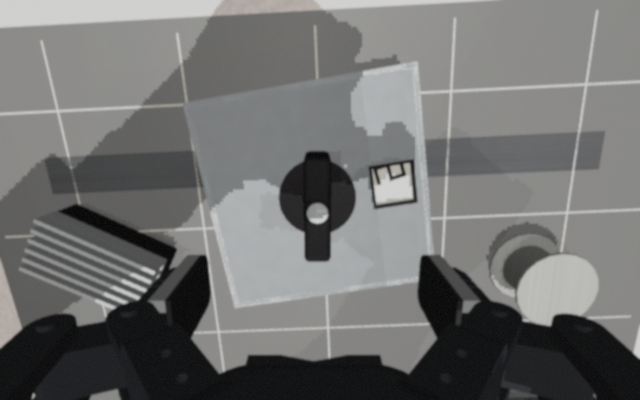

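>>> carry_out(series=[[[0,0,0,0,0,0,8.5],[0,0,0,0,0,0,8.5],[0,0,0,0,0,0,8.5]]])

```text
clock: 2.97
eef_pos: [528.6, 325.7, 142.1]
tool_rot: [3.139, -0.001, 1.518]
force: [-1.0, 1.3, 0.6]
width: 84.9
```

```bash
python3 - <<'E'
from h import *
plan([(526,335,56,87.6)])
d,T=wrist();W=cloud(d,T)
m=(W[...,2]>76)&(W[...,2]<90)&(W[...,0]>440)&(W[...,0]<620)&(W[...,1]>280)&(W[...,1]<400)
P=W[m]; r=cv2.minAreaRect(P[:,:2].astype(np.float32)); print(len(P),P.mean(0),r)
E
```

```text
now [528.6 325.7 142.1] yaw [ 1.7985e+02 -4.0000e-02  8.6970e+01]
-> (526, 335, 56, 87.6) shift [0.91, -0.33, 8.61] turn [0.003, -0.001, -0.011] rows 2.1
2701 [526.19918423 336.92392061  82.95926611] ((526.0485229492188, 335.344970703125), (63.3478889465332, 15.990954399108887), 87.43726348876953)
```

>>> carry_out(series=[[[0,0,0,0,0,0,8.5],[0,0,0,0,0,0,8.5],[0,0,0,0,0,0,8.5],[0,0,0,0,0,0,8.5],[0,0,0,0,0,0,8.5]]])

```text
clock: 3.43
eef_pos: [527.4, 326.7, 140.4]
tool_rot: [3.142, 0.0, 1.52]
force: [0.7, 0.3, 0.4]
width: 85.7
```

```bash
python3 - <<'E'
from h import *
P=np.array([179.534,-624.728,231.313]);Rm=R.from_euler('xyz',[-3.14159,0,0.28])
for r in [[16.5, -10.3, 0, 0, 0, -0.244],[18.6, -8.3, 0, 0, 0, -0.349],[17.5, -9.5, 0, 0, 0, -0.349],[19.1, -5.9, 0, 0, 0, -0.157],[19.3, -0.2, 0, 0, 0, 0],[5.9, 0.25, 9.1, 0, 0, -0.141]]:
    P=P+Rm.apply(np.array(r[:3])*10);Rm=Rm*R.from_rotvec(r[3:]);print(P,Rm.as_euler('xyz'))
plan([(526,335,56,87.6)])
E
```

```text
[ 309.64351552 -480.14060784  231.31327332] [-3.14159008e+00 -6.41070320e-07  5.24000000e-01]
[ 429.15807708 -315.2125339   231.31360628] [-3.14159045e+00 -1.48296221e-06  8.73000000e-01]
[ 468.8062454  -120.07662549  231.31407485] [-3.14159109e+00 -2.14605376e-06  1.22200000e+00]
[478.63641458  79.58651025 231.31457683] [-3.14159145e+00 -2.36369391e-06  1.37900000e+00]
[513.46324762 269.42879137 231.31503544] [-3.14159145e+00 -2.36369391e-06  1.37900000e+00]
[527.16407218 326.87060748 140.31517188] [-3.14159179e+00 -2.50972277e-06  1.52000000e+00]
now [527.4 326.7 140.4] yaw [180.     0.    87.07]
-> (526, 335, 56, 87.6) shift [0.82, -0.18, 8.44] turn [0.0, 0.0, -0.009] rows 2.0
```

>>> carry_out(series=[[[0.8,-0.15,4,0,0,-0.008,8.5],[0.8,-0.15,7,0,0,-0.008,8.5],[0.8,-0.15,8.4,0,0,-0.008,8.5],[0.8,-0.15,8.4,0,0,-0.008,8.5],[0.8,-0.15,8.4,0,0,-0.008,8.5]]])

```text
clock: 3.85
eef_pos: [525.9, 334.8, 55.8]
tool_rot: [-3.14, 0.001, 1.528]
force: [-0.1, -0.4, -0.7]
width: 85.2
```

>>> carry_out(series=[[[0,0,0,0,0,0,0.5],[0,0,0,0,0,0,0.5],[0,0,0,0,0,0,0.5],[0,0,0,0,0,0,0.5],[0,0,0,0,0,0,0.5]]])

```text
clock: 4.27
eef_pos: [526.8, 335.0, 57.1]
tool_rot: [3.14, -0.001, 1.528]
force: [0.7, 0.9, -0.6]
width: 24.7
```

>>> carry_out(series=[[[0,0,0,0,0,0,0.5],[0,0,0,0,0,0,0.5],[0,0,0,0,0,0,0.5],[0,0,0,0,0,0,0.5],[0,0,0,0,0,0,0.5]]])

```text
clock: 4.68
eef_pos: [526.5, 335.0, 57.1]
tool_rot: [3.141, -0.0, 1.528]
force: [-0.7, -0.5, 6.0]
width: 15.1
```

>>> carry_out(series=[[[0,0,0,0,0,-0.12,0.5],[0,0,0,0,0,-0.24,0.5],[0,0,0,0,0,-0.36,0.5],[0,0,0,0,0,-0.48,0.5],[0,0,0,0,0,-0.6,0.5]]])

```text
clock: 5.1
eef_pos: [526.2, 334.9, 57.0]
tool_rot: [3.141, 0.0, 2.133]
force: [-1.8, -0.8, 4.9]
width: 15.1
```

```bash
python3 - <<'E'
from h import *
s=read_state();print(s['force'],s['torque'],s['width'],np.round(s['qpos'],2))
d,T=wrist();cv2.imwrite('pics/w3.png',d['img'])
E
```

```text
[-1.82011785 -0.76674927  4.93144998] [-0.16523259  0.40572949 -0.11892415] 15.131836793078502 [-0.35  0.85 -0.44  1.72  0.53  0.7  -0.51]
```

View pics/w3.png

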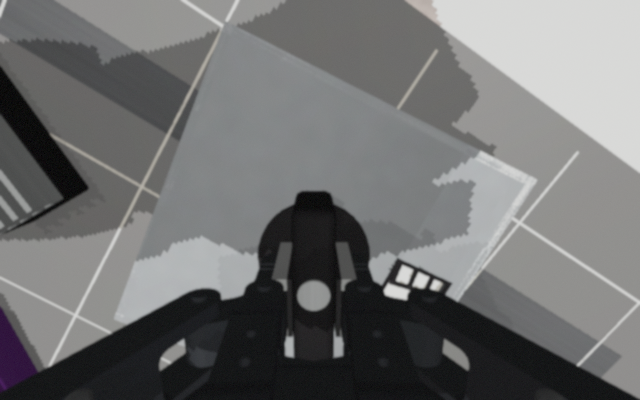

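>>> carry_out(series=[[[0,0,0,0,0,-0.12,0.5],[0,0,0,0,0,-0.24,0.5],[0,0,0,0,0,-0.36,0.5],[0,0,0,0,0,-0.48,0.5],[0,0,0,0,0,-0.6,0.5]]])

```text
clock: 5.57
eef_pos: [526.0, 334.6, 57.0]
tool_rot: [-3.141, 0.0, 2.733]
force: [-2.9, -1.1, 5.6]
width: 14.7
```

>>> carry_out(series=[[[0,0,0,0,0,-0.12,0.5],[0,0,0,0,0,-0.24,0.5],[0,0,0,0,0,-0.36,0.5],[0,0,0,0,0,-0.48,0.5],[0,0,0,0,0,-0.6,0.5]]])

```text
clock: 5.98
eef_pos: [526.0, 334.4, 57.0]
tool_rot: [-3.141, -0.0, -2.95]
force: [-3.1, -3.8, 7.0]
width: 15.1
```

>>> carry_out(series=[[[0,0,0,0,0,-0.12,0.5],[0,0,0,0,0,-0.24,0.5],[0,0,0,0,0,-0.36,0.5],[0,0,0,0,0,-0.48,0.5],[0,0,0,0,0,-0.6,0.5]]])

```text
clock: 6.4
eef_pos: [526.1, 334.1, 57.0]
tool_rot: [-3.141, -0.001, -2.35]
force: [-2.6, -2.8, 6.9]
width: 15.0
```

>>> carry_out(series=[[[0,0,0,0,0,-0.12,0.5],[0,0,0,0,0,-0.24,0.5],[0,0,0,0,0,-0.36,0.5],[0,0,0,0,0,-0.48,0.5],[0,0,0,0,0,-0.586,0.5]]])

```text
clock: 6.82
eef_pos: [526.3, 334.0, 57.0]
tool_rot: [-3.141, -0.002, -1.765]
force: [-2.0, -3.1, 7.8]
width: 15.1
```

>>> carry_out(series=[[[0,0,0,0,0,0,0.5],[0,0,0,0,0,0,0.5],[0,0,0,0,0,0,5],[0,0,0,0,0,0,5],[0,0,0,0,0,0,5]]])

```text
clock: 7.23
eef_pos: [526.4, 334.8, 56.0]
tool_rot: [3.142, -0.0, -1.77]
force: [0.1, 0.2, 0.5]
width: 49.5
```

>>> carry_out(series=[[[0,0,-4,0,0,0,8.5],[0,0,-8,0,0,0,8.5],[0,0,-12,0,0,0,8.5],[0,0,-12,0,0,0,8.5],[0,0,-12,0,0,0,8.5]]])

```text
clock: 7.65
eef_pos: [527.3, 336.2, 178.8]
tool_rot: [-3.138, 0.004, -1.77]
force: [0.5, -1.0, -1.2]
width: 85.0
```

```bash
cat > knob.py <<'E'
from h import *
import sys
plan([])
d,T=wrist();W=cloud(d,T)
cv2.imwrite(f'pics/{sys.argv[1]}.png',d['img'])
m=(W[...,2]>76)&(W[...,2]<90)&(W[...,0]>440)&(W[...,0]<620)&(W[...,1]>280)&(W[...,1]<400)
P=W[m]; r=cv2.minAreaRect(P[:,:2].astype(np.float32)); print(len(P),P.mean(0),r)
m=(np.abs(W[...,2]-47)<4)&(W[...,0]>440)&(W[...,0]<620)&(W[...,1]>240)&(W[...,1]<420)
P=W[m]; print(P.mean(0),cv2.minAreaRect(P[:,:2].astype(np.float32)))
x0,x1,y0,y1,s=440,620,240,420,3.0
c=np.array([[x1,y1,46],[x1,y0,46],[x0,y0,46],[x0,y1,46]],float)
w=int((y1-y0)*s)
H=cv2.getPerspectiveTransform(proj(d,c,T).astype(np.float32),np.float32([[0,0],[w,0],[w,w],[0,w]]))
cv2.imwrite(f"pics/{sys.argv[1]}r.png",cv2.warpPerspective(d["img"],H,(w,w),flags=cv2.INTER_CUBIC))
E
python3 knob.py k1
```

```text
now [527.3 336.2 178.8] yaw [-179.81    0.21 -101.4 ]
1944 [525.94540618 333.31787443  83.0168778 ] ((526.1027221679688, 334.9237060546875), (63.22836685180664, 15.594571113586426), 78.145263671875)
[523.58482023 329.21409418  45.58646718] ((526.4429931640625, 335.8658142089844), (150.65521240234375, 150.9386749267578), 6.708837509155273)
```

View pics/k1r.png

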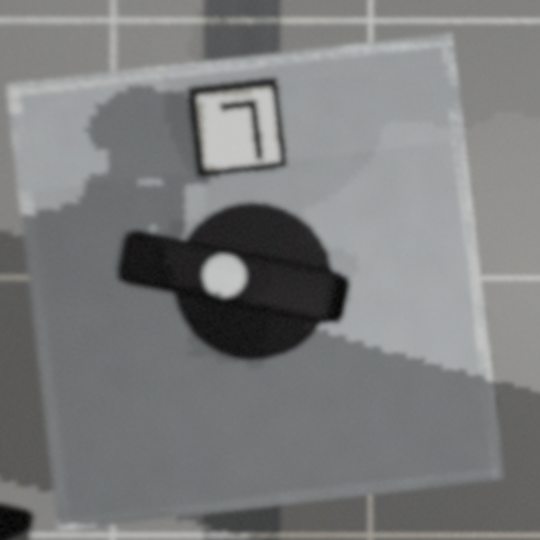

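The counter now shows a centred 7 (window at about (238,127) in the rectified picture, bar at 251.5° against the 252° wanted). Next come the modules.

```bash
cat >> h.py <<'E'
import json,os
def cmd():
    c=json.load(open('cmd.json'));T=np.eye(4);T[:3,:3]=R.from_euler('xyz',c[3:]).as_matrix();T[:3,3]=c[:3];return T
def setcmd(P,e): json.dump([float(x) for x in [*P,*e]],open('cmd.json','w'))
def log(*rows):
    T=cmd();P=T[:3,3];Q=R.from_matrix(T[:3,:3])
    for r in rows:
        P=P+Q.apply(np.array(r[:3])*10);Q=Q*R.from_rotvec(r[3:6])
    setcmd(P,Q.as_euler('xyz'));s=read_state();print("cmd",np.round(P,1),np.round(np.degrees(Q.as_euler('xyz')),1),"meas",np.round(s['eef_pos'],1),np.round(np.degrees(s['tool_rot']),1),"clk",s['clock'],"F",np.round(s['force'],1),"w",round(s['width'],1))
E
python3 - <<'E'
from h import *
setcmd([527.16407218,326.87060748,140.31517188],[-3.14159265,0,1.52])
log([0.8,-.15,8.4,0,0,-.008],[0,0,0,0,0,-0.6],[0,0,0,0,0,-0.6],[0,0,0,0,0,-0.6],[0,0,0,0,0,-0.6],[0,0,0,0,0,-0.586],[0,0,-12,0,0,0])
plan([(480,330,176,226),(420,300,176,193),(365,283,176,165)],cmd())
E
```

```text
cmd [526.1 334.9 176.3] [ 180.    -0.  -101.4] meas [526.7 334.8 176.8] [-179.9    0.  -101.4] clk 7.7 F [-1.2 -0.6 -0.3] w 85.4
now [526.1 334.9 176.3] yaw [ 180.     -0.   -101.37]
-> (480, 330, 176, 226) shift [1.39, 4.42, 0.03] turn [0.0, -0.0, 0.57] rows 4.6
-> (420, 300, 176, 193) shift [6.33, 2.23, 0.0] turn [0.0, -0.0, 0.576] rows 4.6
-> (365, 283, 176, 165) shift [5.74, -0.42, -0.0] turn [-0.0, -0.0, 0.489] rows 3.9
```

>>> carry_out(series=[[[1.4,4.4,0,0,0,0.57,8.5],[1.4,4.4,0,0,0,0.57,8.5],[1.4,4.4,0,0,0,0.57,8.5],[1.4,4.4,0,0,0,0.57,8.5],[1.4,4.4,0,0,0,0.57,8.5]]])

```text
clock: 8.12
eef_pos: [479.7, 328.7, 174.5]
tool_rot: [-3.141, -0.003, -2.345]
force: [0.3, -0.1, 0.3]
width: 85.1
```

>>> carry_out(series=[[[6.3,2.2,0,0,0,0.576,8.5],[6.3,2.2,0,0,0,0.576,8.5],[6.3,2.2,0,0,0,0.576,8.5],[6.3,2.2,0,0,0,0.576,8.5],[6.3,2.2,0,0,0,0.576,8.5]]])

```text
clock: 8.53
eef_pos: [420.0, 298.4, 174.9]
tool_rot: [-3.14, -0.002, -2.921]
force: [0.3, -0.0, -0.2]
width: 84.8
```

>>> carry_out(series=[[[5.7,-0.4,0,0,0,0.489,8.5],[5.7,-0.4,0,0,0,0.489,8.5],[5.7,-0.4,0,0,0,0.489,8.5],[5.7,-0.4,0,0,0,0.489,8.5],[5.7,-0.4,0,0,0,0.489,8.5]]])

```text
clock: 8.95
eef_pos: [365.5, 282.1, 175.3]
tool_rot: [-3.139, -0.001, 2.876]
force: [0.4, 0.1, 0.7]
width: 85.1
```

```bash
cat > mods.py <<'E'
from h import *
import sys
# list of raised things on the mat in a view
def mods(d,T,zlo=36,zhi=52):
    W=cloud(d,T); m=((W[...,2]>zlo)&(W[...,2]<zhi)&(W[...,0]>280)&(W[...,0]<680)&(np.abs(W[...,1])<500)).astype(np.uint8)
    N,l,st,c=cv2.connectedComponentsWithStats(m)
    for k in range(1,N):
        if st[k,4]<100: continue
        P=W[l==k]; r=cv2.minAreaRect(P[:,:2].astype(np.float32))
        a=r[2]+(90 if r[1][0]<r[1][1] else 0); a=(a+90)%180-90
        print(np.round(c[k]),st[k,4],"c",np.round(r[0],1),"size",np.round(sorted(r[1]),1),"long yaw",round(a,1),"bgr",np.round(d['img'][l==k].mean(0)))
if __name__=="__main__":
    for n in sys.argv[2:]:
        if n=="wrist": d,T=wrist()
        else: d=get_image(n);T=d["T"]
        cv2.imwrite(f'pics/{sys.argv[1]}{n}.png',d['img']);print(n);mods(d,T)
E
python3 -c "
from h import *
log([1.4, 4.4, 0, 0, 0, 0.57],[6.3, 2.2, 0, 0, 0, 0.576],[5.7, -0.4, 0, 0, 0, 0.489])"
python3 mods.py m1 wrist top
```

```text
cmd [365.9 283.2 176.3] [-180.   -0.  165.] meas [365.5 282.1 175.3] [-179.9   -0.   164.8] clk 8.95 F [0.4 0.1 0.7] w 85.1
wrist
[291. 170.] 444 c [345.3 268.8] size [ 3.  89.8] long yaw -29.3 bgr [163. 164. 163.]
[301. 173.] 430 c [349.3 275.9] size [ 3.  89.8] long yaw -29.4 bgr [169. 170. 169.]
[311. 175.] 461 c [353.3 283. ] size [ 3.  89.8] long yaw -29.3 bgr [167. 169. 167.]
[321. 178.] 483 c [357.4 290.1] size [ 3.1 89.9] long yaw -29.4 bgr [162. 164. 162.]
[331. 180.] 518 c [361.4 297.3] size [ 3.2 89.9] long yaw -29.4 bgr [160. 162. 160.]
[341. 183.] 549 c [365.5 304.4] size [ 3.3 90. ] long yaw -29.4 bgr [153. 154. 153.]
[142. 262.] 544 c [388.  123.1] size [ 3.7 83.4] long yaw -42.7 bgr [128.  55. 106.]
[153. 263.] 464 c [390.9 131.4] size [ 3.6 76. ] long yaw -42.6 bgr [131.  48. 106.]
[167. 255.] 288 c [387.5 145.8] size [ 3.5 52.1] long yaw -42.7 bgr [136.  50. 111.]
[179. 252.] 184 c [386.6 157.8] size [ 3.3 33.8] long yaw -42.8 bgr [137.  51. 111.]
[468. 264.] 1193 c [464.8 399. ] size [28.3 65.1] long yaw 36.5 bgr [158. 157. 155.]
[373. 314.] 7708 c [495.4 307.8] size [ 83.7 103.4] long yaw -83.2 bgr [143. 142. 139.]
[ 40. 311.] 815 c [415.9  21.1] size [31.7 45.7] long yaw 60.1 bgr [108. 109. 108.]
top
[152. 212.] 2632 c [527.  332.8] size [151.1 154. ] long yaw -83.1 bgr [106. 105. 103.]
[269. 237.] 284 c [442.6   3.1] size [44.3 89.5] long yaw -31.0 bgr [111. 111. 110.]
[222. 252.] 342 c [405.8 133.2] size [44.7 90. ] long yaw -42.2 bgr [79. 26. 60.]
[173. 263.] 156 c [379.  270.7] size [38.  44.7] long yaw 59.4 bgr [85. 85. 85.]
```

View pics/m1wrist.png

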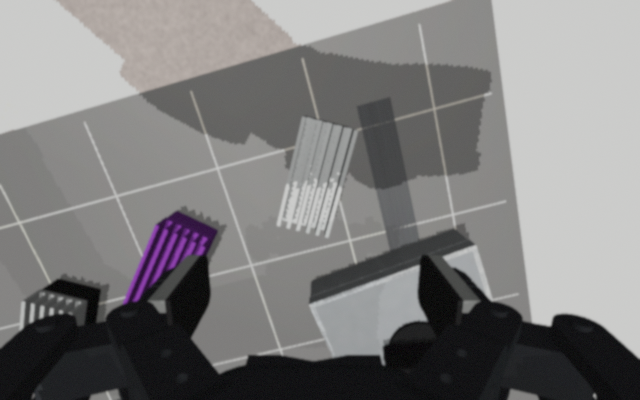

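View pics/m1top.png

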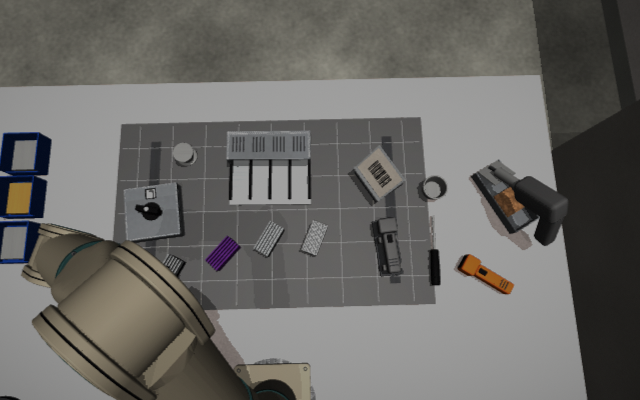

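```bash
python3 -c "
from h import *
plan([(355.4,286.6,90,150.6),(355.4,286.6,15,150.6)],cmd())"
```

```text
now [365.9 283.2 176.3] yaw [-180.     -0.    164.95]
-> (355.4, 286.6, 90, 150.6) shift [1.11, 0.06, 8.63] turn [-0.0, -0.0, 0.251] rows 2.1
-> (355.4, 286.6, 15, 150.6) shift [0.0, -0.0, 7.5] turn [0.0, 0.0, 0.0] rows 1.8
```

>>> carry_out(series=[[[1.1,0.05,8.6,0,0,0.25,8.5],[1.1,0.05,8.6,0,0,0.25,8.5],[1.1,0.05,8.6,0,0,0.25,8.5],[1.1,0.05,8.6,0,0,0.25,8.5],[1.1,0.05,8.6,0,0,0.25,8.5]]])

```text
clock: 9.47
eef_pos: [355.6, 287.2, 90.8]
tool_rot: [3.141, -0.001, 2.634]
force: [0.4, 0.1, 1.0]
width: 85.2
```

>>> carry_out(series=[[[0,0,3,0,0,0,8.5],[0,0,6,0,0,0,8.5],[0,0,7.5,0,0,0,8.5],[0,0,7.5,0,0,0,8.5],[0,0,7.5,0,0,0,3]]])

```text
clock: 9.88
eef_pos: [356.4, 287.3, 16.4]
tool_rot: [3.14, 0.0, 2.631]
force: [-0.7, -0.8, 0.9]
width: 74.8
```

>>> carry_out(series=[[[0,0,0,0,0,0,3],[0,0,0,0,0,0,3],[0,0,0,0,0,0,3],[0,0,0,0,0,0,3],[0,0,0,0,0,0,3]]])

```text
clock: 10.3
eef_pos: [356.6, 286.9, 17.0]
tool_rot: [3.139, 0.001, 2.629]
force: [0.1, -0.9, 8.8]
width: 43.4
```

```bash
python3 -c "
from h import *
log([1.1,0.05,8.6,0,0,.25],[0,0,7.5,0,0,0])
plan([(355.4,286.6,110,150.6),(450,200,110,165),(535,100,110,178.8)],cmd())"
```

```text
cmd [355.4 286.5  15.3] [-180.    -0.   150.6] meas [356.6 286.9  17. ] [1.799e+02 1.000e-01 1.506e+02] clk 10.3 F [ 0.1 -0.9  8.8] w 43.4
now [355.4 286.5  15.3] yaw [-180.     -0.    150.63]
-> (355.4, 286.6, 110, 150.6) shift [0.01, 0.01, -9.47] turn [-0.0, -0.0, 0.001] rows 2.3
-> (450, 200, 110, 165) shift [-12.49, -2.9, -0.0] turn [0.0, 0.0, -0.251] rows 3.1
-> (535, 100, 110, 178.8) shift [-10.8, -7.46, -0.0] turn [0.0, 0.0, -0.241] rows 3.1
```

>>> carry_out(series=[[[0,0,-4,0,0,0,3],[0,0,-8,0,0,0,3],[0,0,-12,0,0,0,3],[0,0,-15,0,0,0,3],[0,0,-15,0,0,0,3]]])

```text
clock: 10.72
eef_pos: [357.9, 289.0, 171.0]
tool_rot: [3.132, 0.004, 2.629]
force: [-0.4, -0.3, -2.5]
width: 43.0
```

>>> carry_out(series=[[[-12.5,-2.9,0,0,0,-0.25,3],[-12.5,-2.9,0,0,0,-0.25,3],[-12.5,-2.9,0,0,0,-0.25,3],[-12.5,-2.9,0,0,0,-0.25,3],[-12.5,-2.9,0,0,0,-0.25,3]]])

```text
clock: 11.13
eef_pos: [452.4, 195.9, 164.5]
tool_rot: [-3.14, 0.0, 2.871]
force: [-1.1, 0.4, -1.5]
width: 42.8
```

>>> carry_out(series=[[[-10.8,-7.5,0,0,0,-0.24,3],[-10.8,-7.5,0,0,0,-0.24,3],[-10.8,-7.5,0,0,0,-0.24,3],[-10.8,-7.5,0,0,0,-0.24,3],[-10.8,-7.5,0,0,0,-0.24,3]]])

```text
clock: 11.55
eef_pos: [536.3, 95.9, 164.3]
tool_rot: [-3.14, -0.001, 3.112]
force: [-0.2, 0.3, -2.5]
width: 43.2
```

```bash
python3 -c "
from h import *
log([0,0,-15,0,0,0],[-12.5,-2.9,0,0,0,-.25],[-10.8,-7.5,0,0,0,-.24])"
python3 - <<'E'
from h import *
d,T=wrist();np.savez('pics/d1.npz',**d,T=T);cv2.imwrite('pics/d1.png',d['img'])
W=cloud(d,T)
for lo,hi,nm in [(60,72,'hood'),(15,22,'rail')]:
    m=((W[...,2]>lo)&(W[...,2]<hi)&(W[...,0]>530)&(W[...,0]<800)&(np.abs(W[...,1])<160)).astype(np.uint8)
    N,l,st,c=cv2.connectedComponentsWithStats(m)
    for k in range(1,N):
        if st[k,4]<60: continue
        P=W[l==k]; r=cv2.minAreaRect(P[:,:2].astype(np.float32))
        print(nm,np.round(c[k]),st[k,4],np.round(r[0],1),np.round(r[1],1),round(r[2],1),np.round(np.percentile(P[:,2],50),1),"xmin",P[:,0].min().round(1))
E
```

```text
cmd [535.   99.5 165.3] [180.   -0.  178.7] meas [536.3  95.9 164.3] [-179.9   -0.   178.3] clk 11.55 F [-0.2  0.3 -2.5] w 43.2
hood [124. 366.] 176 [669.9 -65.1] [ 7.7 23.5] 40.7 65.0 xmin 664.0
hood [177. 386.] 623 [690.5 -20. ] [19.2 45.6] 51.2 65.3 xmin 669.2
rail [212. 249.] 590 [591.2   4.2] [ 8.8 61.5] 88.6 17.2 xmin 560.5
rail [ 86. 271.] 1078 [ 610.4 -111.9] [ 10.  103.5] 89.2 17.1 xmin 558.6
rail [148. 256.] 745 [594.8 -53.9] [ 9.4 70.3] 88.6 17.1 xmin 559.7
```

View pics/d1.png

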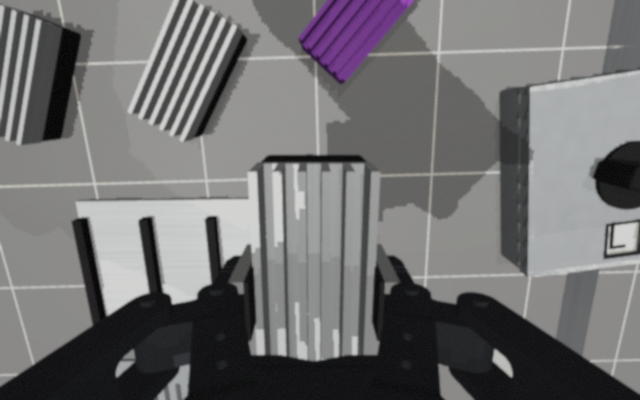

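```bash
cat > held.py <<'E'
from h import *
def held(d):
    W=cloud(d,d["T_tool_cam"])  # tool frame
    m=((W[...,2]>-40)&(W[...,2]<-20)&(np.abs(W[...,1])<26)&(np.abs(W[...,0])<70)).astype(np.uint8)
    P=W[m>0]; r=cv2.minAreaRect(P[:,:2].astype(np.float32))
    print("held",len(P),np.round(r[0],1),np.round(r[1],1),round(r[2],1),"z",np.round(np.percentile(P[:,2],[5,50,95]),1),"x",P[:,0].min().round(1),P[:,0].max().round(1),"y",np.round(np.percentile(P[:,1],[.5,99.5]),1))
    for lo in (30,40):
        q=P[(P[:,0]>lo)&(P[:,0]<lo+8)];print(lo,np.round(np.percentile(q[:,1],[1,99]),1))
if __name__=="__main__":
    import sys
    d=dict(np.load(sys.argv[1])) if len(sys.argv)>1 else wrist()[0]
    held(d)
E
python3 held.py pics/d1.npz
```

```text
held 13320 [ 7. -0.] [77.7 52. ] 0.1 z [-38.1 -27.1 -22. ] x -31.9 45.9 y [-25.1  25.2]
30 [-21.1  22.4]
40 [-21.2  22.5]
```

```bash
python3 -c "
from h import *
plan([(612,90.2,70,178.8),(612,90.2,24.5,178.8)],cmd())"
```

```text
now [535.   99.5 165.3] yaw [180.    -0.   178.71]
-> (612, 90.2, 70, 178.8) shift [-7.72, -0.75, 9.53] turn [0.0, -0.0, -0.002] rows 2.9
-> (612, 90.2, 24.5, 178.8) shift [0.0, -0.0, 4.55] turn [0.0, 0.0, 0.0] rows 1.1
```

>>> carry_out(series=[[[-4,-0.5,5,0,0,0,3],[-7.7,-0.75,9.5,0,0,0,3],[-7.7,-0.75,9.5,0,0,0,3],[-7.7,-0.75,9.5,0,0,0,3],[-7.7,-0.75,9.5,0,0,0,3]]])

```text
clock: 12.02
eef_pos: [609.6, 91.9, 67.6]
tool_rot: [3.141, -0.006, 3.121]
force: [-0.3, 0.7, -0.9]
width: 43.0
```

>>> carry_out(series=[[[0,0,1.5,0,0,0,3],[0,0,3,0,0,0,3],[0,0,4.2,0,0,0,3],[0,0,4.5,0,0,0,3],[0,0,4.5,0,0,0,3]]])

```text
clock: 12.43
eef_pos: [611.0, 90.5, 25.4]
tool_rot: [-3.141, -0.001, 3.12]
force: [0.4, -0.2, -1.9]
width: 43.5
```

```bash
python3 -c "
from h import *
log([-7.7,-.75,9.5,0,0,0],[0,0,4.5,0,0,0])
d,T=wrist();cv2.imwrite('pics/d2.png',d['img'])"
```

```text
cmd [611.8  90.2  25.3] [180.   -0.  178.7] meas [611.   90.5  25.4] [-180.    -0.   178.8] clk 12.4333 F [ 0.4 -0.2 -1.9] w 43.5
```

View pics/d2.png

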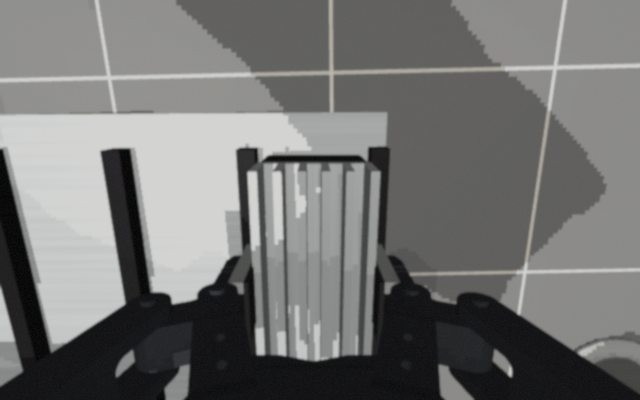

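>>> carry_out(series=[[[0,0,0.1,0,0,0,3],[0,0,0.15,0,0,0,3],[0,0,0.15,0,0,0,6],[0,0,0.15,0,0,0,6],[0,0,0.15,0,0,0,6]]])

```text
clock: 12.9
eef_pos: [612.3, 90.1, 24.1]
tool_rot: [3.141, 0.001, 3.119]
force: [-0.1, 0.0, 0.6]
width: 60.3
```

```bash
python3 -c "
from h import *
log([0,0,.15,0,0,0])
plan([(611.8,90.2,110,178.8),(535,91.7,110,178.8),(535,91.7,32,178.8)],cmd())"
```

```text
cmd [611.8  90.2  23.8] [180.   -0.  178.7] meas [612.3  90.1  24.1] [180.    0.  178.7] clk 12.9 F [-0.1  0.   0.6] w 60.3
now [611.8  90.2  23.8] yaw [180.    -0.   178.71]
-> (611.8, 90.2, 110, 178.8) shift [-0.0, -0.0, -8.62] turn [0.0, -0.0, -0.002] rows 2.1
-> (535, 91.7, 110, 178.8) shift [7.68, -0.01, -0.0] turn [0.0, 0.0, 0.0] rows 1.8
-> (535, 91.7, 32, 178.8) shift [0.0, -0.0, 7.8] turn [0.0, 0.0, 0.0] rows 1.9
```

>>> carry_out(series=[[[0,0,-4,0,0,0,6],[0,0,-6.5,0,0,0,6],[3.5,0,-6.5,0,0,0,0],[7.7,0,-6.5,0,0,0,0],[7.7,0,-6.5,0,0,0,0]]])

```text
clock: 13.32
eef_pos: [522.7, 90.7, 87.8]
tool_rot: [-3.136, -0.013, 3.126]
force: [-3.7, -1.2, -1.4]
width: 24.2
```

>>> carry_out(series=[[[0,0,1,0,0,0,0],[0,0,3,0,0,0,0],[0,0,5.6,0,0,0,0],[0,0,5.6,0,0,0,0],[0,0,5.6,0,0,0,0]]])

```text
clock: 13.73
eef_pos: [534.9, 91.8, 31.7]
tool_rot: [-3.141, -0.002, 3.119]
force: [1.0, -0.5, -0.3]
width: -0.5
```

```bash
python3 -c "
from h import *
log([7.7,0,-6.5,0,0,0],[0,0,5.6,0,0,0])
d,T=wrist();cv2.imwrite('pics/d3.png',d['img'])"
```

```text
cmd [534.8  92.   32.8] [180.   -0.  178.7] meas [534.9  91.8  31.7] [-1.800e+02 -1.000e-01  1.787e+02] clk 13.7333 F [ 1.  -0.5 -0.3] w -0.5
```

View pics/d3.png

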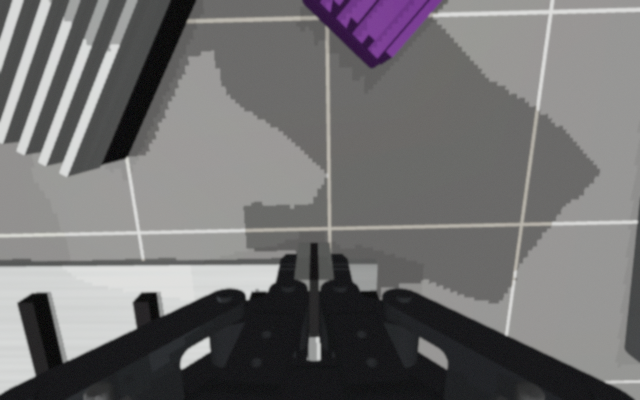

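>>> carry_out(series=[[[-1.7,0,0,0,0,0,0],[-3.4,0,0,0,0,0,0],[-5.1,0,0,0,0,0,0],[-6.8,0,0,0,0,0,0],[-8.3,0,0,0,0,0,0]]])

```text
clock: 14.2
eef_pos: [619.6, 90.1, 34.3]
tool_rot: [3.141, 0.001, 3.118]
force: [-0.7, -0.3, -1.7]
width: 0.2
```

>>> carry_out(series=[[[-0.4,0,0,0,0,0,0],[-0.8,0,0,0,0,0,0],[-1.2,0,0,0,0,0,0],[-1.6,0,0,0,0,0,0],[-1.8,0,0,0,0,0,0]]])

```text
clock: 14.62
eef_pos: [635.8, 89.8, 33.2]
tool_rot: [-3.142, -0.0, 3.119]
force: [-2.7, -0.1, 2.6]
width: -0.1
```

>>> carry_out(series=[[[-0.1,0,0,0,0,0,0],[-0.2,0,0,0,0,0,0],[-0.3,0,0,0,0,0,0],[-0.3,0,0,0,0,0,0]]])

```text
clock: 14.95
eef_pos: [639.0, 89.6, 32.8]
tool_rot: [3.141, 0.0, 3.119]
force: [-2.0, 0.5, 2.1]
width: -0.1
```

>>> carry_out(series=[[[-0.1,0,0,0,0,0,0],[-0.2,0,0,0,0,0,0],[-0.25,0,0,0,0,0,0],[-0.25,0,0,0,0,0,0]]])

```text
clock: 15.28
eef_pos: [641.1, 89.5, 32.8]
tool_rot: [-3.141, -0.001, 3.119]
force: [-3.6, -0.1, 2.5]
width: 0.1
```

>>> carry_out(series=[[[-0.1,0,0,0,0,0,0],[-0.2,0,0,0,0,0,0],[-0.2,0,0,0,0,0,0]]])

```text
clock: 15.53
eef_pos: [641.1, 89.5, 32.8]
tool_rot: [-3.14, -0.004, 3.119]
force: [-8.5, -0.5, 6.5]
width: 0.1
```

```bash
python3 -c "
from h import *
log([-8.3,0,0,0,0,0],[-1.8,0,0,0,0,0],[-.3,0,0,0,0,0],[-.25,0,0,0,0,0],[-.2,0,0,0,0,0])
plan([(600,90,110,178.7),(455,15,176,165)],cmd())"
```

```text
cmd [643.3  89.5  32.8] [180.   -0.  178.7] meas [641.1  89.5  32.8] [-179.9   -0.2  178.7] clk 15.5333 F [-8.5 -0.5  6.5] w 0.1
now [643.3  89.5  32.8] yaw [180.    -0.   178.71]
-> (600, 90, 110, 178.7) shift [4.33, -0.05, -7.72] turn [0.0, -0.0, 0.0] rows 2.1
-> (455, 15, 176, 165) shift [14.33, -7.83, -6.6] turn [-0.0, -0.0, 0.239] rows 4.2
```

>>> carry_out(series=[[[3,0,0,0,0,0,0],[5,0,-2,0,0,0,0],[6,0,-6,0,0,0,2],[6,0,-8,0,0,0,5],[6,0,-8,0,0,0,8.5]]])

```text
clock: 15.95
eef_pos: [587.0, 92.3, 117.7]
tool_rot: [3.139, 0.01, 3.119]
force: [0.4, 0.0, -0.1]
width: 35.6
```

```bash
python3 -c "
from h import *
log([6,0,-8,0,0,0])
plan([(455,15,176,165)],cmd())"
```

```text
cmd [583.3  90.9 112.8] [180.   -0.  178.7] meas [587.   92.3 117.7] [179.8   0.6 178.7] clk 15.95 F [ 0.4  0.  -0.1] w 35.6
now [583.3  90.9 112.8] yaw [180.    -0.   178.71]
-> (455, 15, 176, 165) shift [12.65, -7.88, -6.32] turn [-0.0, -0.0, 0.239] rows 3.9
```

>>> carry_out(series=[[[12.6,-7.9,-6.3,0,0,0.24,8.5],[12.6,-7.9,-6.3,0,0,0.24,8.5],[12.6,-7.9,-6.3,0,0,0.24,8.5],[12.6,-7.9,-6.3,0,0,0.24,8.5],[12.6,-7.9,-6.3,0,0,0.24,8.5]]])

```text
clock: 16.37
eef_pos: [451.3, 10.1, 176.7]
tool_rot: [-3.135, -0.001, 2.876]
force: [-0.2, 0.1, 0.3]
width: 84.8
```

```bash
python3 -c "
from h import *
log([12.6,-7.9,-6.3,0,0,.24])"
python3 mods.py m2 wrist top
```

```text
cmd [455.5  14.7 175.8] [-180.   -0.  165.] meas [451.3  10.1 176.7] [-179.6   -0.   164.8] clk 16.3667 F [-0.2  0.1  0.3] w 84.8
wrist
[437.  75.] 866 c [391.1 120.2] size [ 3.8 90. ] long yaw -42.7 bgr [107.  41.  86.]
[446.  81.] 901 c [396.6 126.4] size [ 4.  90.3] long yaw -42.4 bgr [103.  39.  83.]
[455.  86.] 934 c [402.1 132.3] size [ 4.  90.3] long yaw -42.4 bgr [100.  37.  80.]
[464.  91.] 951 c [407.7 138.2] size [ 3.9 90. ] long yaw -42.5 bgr [98. 36. 79.]
[473.  97.] 997 c [413.3 144.6] size [ 4.3 90.3] long yaw -42.4 bgr [96. 35. 77.]
[482. 102.] 1015 c [418.5 150.5] size [ 4.  90.8] long yaw -42.5 bgr [98. 41. 80.]
[631. 168.] 1899 c [521.7 258.3] size [ 20.  126.9] long yaw -1.7 bgr [104. 104. 103.]
[281. 174.] 467 c [431.3 -12.4] size [ 3.1 89.7] long yaw -31.3 bgr [170. 171. 170.]
[291. 176.] 426 c [435.6  -5.4] size [ 3.  89.7] long yaw -31.3 bgr [175. 176. 175.]
[301. 179.] 426 c [440.    1.5] size [ 3. 90.] long yaw -31.3 bgr [177. 178. 177.]
[310. 182.] 451 c [444.2   8.5] size [ 3.1 90. ] long yaw -31.3 bgr [172. 173. 172.]
[320. 185.] 489 c [448.6  15.5] size [ 3.2 90.3] long yaw -31.3 bgr [164. 165. 164.]
[330. 187.] 517 c [452.7  22.5] size [ 3.3 90.1] long yaw -31.4 bgr [155. 156. 155.]
[132. 216.] 889 c [ 432.8 -142.1] size [ 4.5 90.2] long yaw -23.1 bgr [124. 125. 124.]
[147. 217.] 1686 c [ 437.6 -131. ] size [12.5 90.6] long yaw -22.7 bgr [125. 126. 124.]
[162. 219.] 803 c [ 442.5 -119.8] size [ 4.4 90.9] long yaw -22.8 bgr [127. 128. 126.]
[171. 218.] 736 c [ 444.3 -111.7] size [ 3.9 87.7] long yaw -23.1 bgr [131. 132. 130.]
[181. 216.] 658 c [ 444.9 -103.1] size [ 4.2 82.1] long yaw -22.6 bgr [135. 136. 134.]
top
[152. 212.] 2627 c [527.3 332.6] size [152. 153.] long yaw -83.1 bgr [113. 111. 109.]
[220. 254.] 321 c [404.2 135. ] size [46.  85.6] long yaw -43.4 bgr [60. 20. 45.]
```

View pics/m2wrist.png

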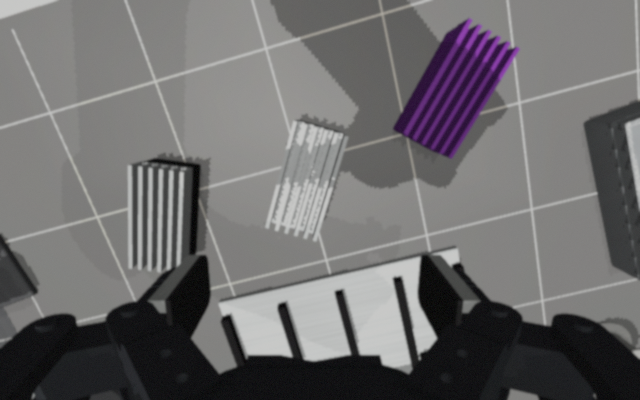

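```bash
python3 -c "
from h import *
plan([(442,5,90,148.7),(442,5,15.3,148.7)],cmd())"
```

```text
now [455.5  14.7 175.8] yaw [-180.     -0.    164.95]
-> (442, 5, 90, 148.7) shift [1.05, -1.29, 8.58] turn [-0.0, -0.0, 0.284] rows 2.3
-> (442, 5, 15.3, 148.7) shift [0.0, -0.0, 7.47] turn [0.0, 0.0, 0.0] rows 1.8
```

>>> carry_out(series=[[[1.05,-1.3,8.6,0,0,0.284,8.5],[1.05,-1.3,8.6,0,0,0.284,8.5],[1.05,-1.3,8.6,0,0,0.284,8.5],[1.05,-1.3,8.6,0,0,0.284,8.5],[1.05,-1.3,8.6,0,0,0.284,8.5]]])

```text
clock: 16.88
eef_pos: [443.7, 6.3, 89.3]
tool_rot: [3.14, 0.0, 2.598]
force: [0.3, 0.0, -0.2]
width: 85.5
```

>>> carry_out(series=[[[0,0,3,0,0,0,8.5],[0,0,6,0,0,0,8.5],[0,0,7.5,0,0,0,8.5],[0,0,7.5,0,0,0,8.5],[0,0,7.5,0,0,0,3]]])

```text
clock: 17.3
eef_pos: [443.5, 6.0, 15.1]
tool_rot: [3.14, 0.001, 2.597]
force: [0.3, 0.2, 0.2]
width: 75.4
```

>>> carry_out(series=[[[0,0,0,0,0,0,3],[0,0,0,0,0,0,3],[0,0,0,0,0,0,3],[0,0,0,0,0,0,3],[0,0,0,0,0,0,3]]])

```text
clock: 17.72
eef_pos: [443.2, 4.8, 16.2]
tool_rot: [3.14, 0.002, 2.595]
force: [0.3, 0.6, 6.1]
width: 42.9
```

>>> carry_out(series=[[[0,0,-4,0,0,0,3],[0,0,-8,0,0,0,3],[0,0,-10,0,0,0,3],[0,0,-10,0,0,0,3]]])

```text
clock: 18.05
eef_pos: [444.8, 5.1, 118.9]
tool_rot: [3.137, 0.007, 2.594]
force: [0.8, 0.0, -3.0]
width: 43.0
```

```bash
python3 -c "
from h import *
log([1.05,-1.3,8.6,0,0,.284],[0,0,7.5,0,0,0],[0,0,-10,0,0,0])
plan([(535,-20,115,165),(610,-25,90,178.8),(610,-25,25,178.8)],cmd())"; python3 held.py
```

```text
cmd [442.    4.9 114.8] [-180.    -0.   148.7] meas [444.8   5.1 118.9] [179.7   0.4 148.6] clk 18.05 F [ 0.8  0.  -3. ] w 43.0
now [442.    4.9 114.8] yaw [-180.     -0.    148.68]
-> (535, -20, 115, 165) shift [-9.24, 2.7, -0.02] turn [-0.0, -0.0, -0.285] rows 2.3
-> (610, -25, 90, 178.8) shift [-7.37, 1.46, 2.5] turn [0.0, 0.0, -0.241] rows 1.9
-> (610, -25, 25, 178.8) shift [0.0, -0.0, 6.5] turn [0.0, 0.0, 0.0] rows 1.6
held 13607 [7. 0.] [79. 52.] 0.0 z [-38.1 -27.9 -22.2] x -32.5 46.5 y [-25.1  25.2]
30 [-21.4  22.2]
40 [-21.4  22.2]
```

>>> carry_out(series=[[[-9.2,2.7,0,0,0,-0.285,3],[-9.2,2.7,0,0,0,-0.285,3],[-9.2,2.7,0,0,0,-0.285,3],[-9.2,2.7,0,0,0,-0.285,3]]])

```text
clock: 18.43
eef_pos: [538.2, -21.9, 113.3]
tool_rot: [3.14, 0.002, 2.877]
force: [-0.3, 0.6, -2.7]
width: 43.4
```

>>> carry_out(series=[[[-7.4,1.5,1,0,0,-0.24,3],[-7.4,1.5,2.5,0,0,-0.24,3],[-7.4,1.5,2.5,0,0,-0.24,3],[-7.4,1.5,2.5,0,0,-0.24,3],[-7.4,1.5,2.5,0,0,-0.24,3]]])

```text
clock: 18.85
eef_pos: [608.1, -24.3, 88.1]
tool_rot: [-3.141, -0.004, 3.12]
force: [-0.8, -0.4, -3.0]
width: 43.2
```

```bash
python3 -c "
from h import *
log([-9.2,2.7,0,0,0,-.285],[-7.4,1.5,2.5,0,0,-.24])
plan([(610.2,-25.5,24.5,178.8)],cmd())"
```

```text
cmd [610.  -24.5  89.8] [180.   -0.  178.8] meas [608.1 -24.3  88.1] [-180.    -0.2  178.8] clk 18.85 F [-0.8 -0.4 -3. ] w 43.2
now [610.  -24.5  89.8] yaw [180.    -0.   178.76]
-> (610.2, -25.5, 24.5, 178.8) shift [-0.02, -0.1, 6.53] turn [0.0, -0.0, -0.001] rows 1.6
```

>>> carry_out(series=[[[0,-0.1,2,0,0,0,3],[0,-0.1,4,0,0,0,3],[0,-0.1,5.8,0,0,0,3],[0,-0.1,6.4,0,0,0,3],[0,-0.1,6.6,0,0,0,3]]])

```text
clock: 19.27
eef_pos: [607.8, -26.0, 24.2]
tool_rot: [-3.139, -0.003, 3.12]
force: [-7.5, -1.5, 11.7]
width: 43.1
```

```bash
python3 -c "
from h import *
log([0,-.1,6.6,0,0,0])
d,T=wrist();cv2.imwrite('pics/d4.png',d['img'])"
```

```text
cmd [610.  -25.5  23.8] [180.   -0.  178.8] meas [607.8 -26.   24.2] [-179.9   -0.2  178.8] clk 19.2667 F [-7.5 -1.5 11.7] w 43.1
```

View pics/d4.png

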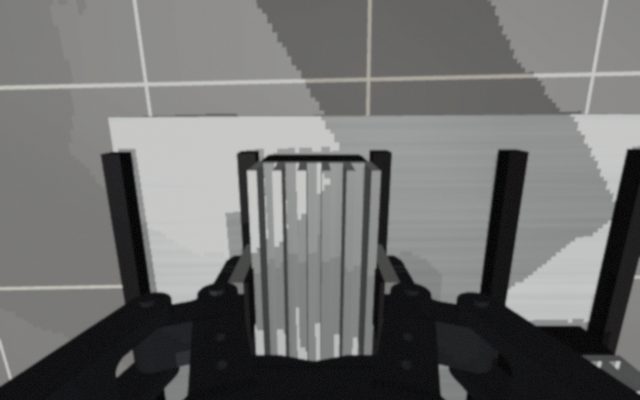

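>>> carry_out(series=[[[0,0,0,0,0,0,6],[0,0,0,0,0,0,6],[0,0,0,0,0,0,6]]])

```text
clock: 19.57
eef_pos: [610.9, -25.3, 25.1]
tool_rot: [3.141, 0.002, 3.12]
force: [0.1, -0.1, -0.1]
width: 60.0
```

>>> carry_out(series=[[[0,0,-4,0,0,0,6],[0,0,-6.5,0,0,0,6],[3.5,0,-6.5,0,0,0,0],[7.7,0,-6.5,0,0,0,0],[7.7,0,-6.5,0,0,0,0]]])

```text
clock: 19.98
eef_pos: [520.8, -24.4, 88.1]
tool_rot: [-3.137, -0.014, 3.125]
force: [-3.3, -1.3, -1.1]
width: 24.3
```

>>> carry_out(series=[[[0,0,1,0,0,0,0],[0,0,3,0,0,0,0],[0,0,5.6,0,0,0,0],[0,0,5.6,0,0,0,0],[0,0,5.6,0,0,0,0]]])

```text
clock: 20.4
eef_pos: [533.3, -23.7, 32.1]
tool_rot: [3.141, -0.001, 3.12]
force: [0.3, 0.1, -0.5]
width: 0.3
```

>>> carry_out(series=[[[-1.7,0,0,0,0,0,0],[-3.4,0,0,0,0,0,0],[-5.1,0,0,0,0,0,0],[-6.8,0,0,0,0,0,0],[-8.3,0,0,0,0,0,0]]])

```text
clock: 20.82
eef_pos: [617.8, -25.6, 34.3]
tool_rot: [3.141, 0.001, 3.119]
force: [-0.9, 0.4, -1.5]
width: 0.1
```

>>> carry_out(series=[[[-0.4,0,0,0,0,0,0],[-0.8,0,0,0,0,0,0],[-1.2,0,0,0,0,0,0],[-1.6,0,0,0,0,0,0],[-1.8,0,0,0,0,0,0]]])

```text
clock: 21.23
eef_pos: [634.0, -26.1, 33.2]
tool_rot: [-3.141, -0.0, 3.12]
force: [-2.1, 0.9, 2.7]
width: -0.2
```

>>> carry_out(series=[[[-0.1,0,0,0,0,0,0],[-0.2,0,0,0,0,0,0],[-0.3,0,0,0,0,0,0],[-0.4,0,0,0,0,0,0],[-0.4,0,0,0,0,0,0]]])

```text
clock: 21.65
eef_pos: [638.3, -26.2, 32.8]
tool_rot: [3.142, 0.0, 3.12]
force: [-1.8, 0.8, 1.7]
width: -0.2
```

>>> carry_out(series=[[[-0.1,0,0,0,0,0,0],[-0.2,0,0,0,0,0,0],[-0.3,0,0,0,0,0,0],[-0.3,0,0,0,0,0,0]]])

```text
clock: 21.98
eef_pos: [639.3, -26.2, 32.7]
tool_rot: [-3.141, -0.004, 3.12]
force: [-7.0, 0.4, 6.1]
width: -0.2
```

```bash
python3 -c "
from h import *
log([7.7,0,-6.5,0,0,0],[0,0,5.6,0,0,0],[-8.3,0,0,0,0,0],[-1.8,0,0,0,0,0],[-.4,0,0,0,0,0],[-.3,0,0,0,0,0])"
```

```text
cmd [641.  -26.1  32.8] [180.   -0.  178.8] meas [639.3 -26.2  32.7] [-180.    -0.2  178.8] clk 21.9833 F [-7.   0.4  6.1] w -0.2
```

>>> carry_out(series=[[[3,0,0,0,0,0,0],[5,0,-2,0,0,0,0],[6,0,-6,0,0,0,2],[6,0,-8,0,0,0,5],[6,0,-8,0,0,0,8.5]]])

```text
clock: 22.4
eef_pos: [584.8, -24.1, 117.5]
tool_rot: [3.141, 0.01, 3.12]
force: [0.7, 0.7, 0.3]
width: 35.8
```

```bash
python3 -c "
from h import *
log([6,0,-8,0,0,0])
plan([(452,-115,176,165)],cmd())"
```

```text
cmd [581.  -24.9 112.8] [180.   -0.  178.8] meas [584.8 -24.1 117.5] [179.9   0.6 178.8] clk 22.4 F [0.7 0.7 0.3] w 35.8
now [581.  -24.9 112.8] yaw [180.    -0.   178.76]
-> (452, -115, 176, 165) shift [12.7, -9.29, -6.32] turn [-0.0, -0.0, 0.24] rows 4.1
```

>>> carry_out(series=[[[12.7,-9.3,-6.3,0,0,0.24,8.5],[12.7,-9.3,-6.3,0,0,0.24,8.5],[12.7,-9.3,-6.3,0,0,0.24,8.5],[12.7,-9.3,-6.3,0,0,0.24,8.5],[12.7,-9.3,-6.3,0,0,0.24,8.5]]])

```text
clock: 22.82
eef_pos: [447.1, -121.0, 176.3]
tool_rot: [-3.135, -0.002, 2.873]
force: [-0.7, 0.2, 0.3]
width: 84.7
```

```bash
python3 -c "
from h import *
log([12.7,-9.3,-6.3,0,0,.24])"
python3 mods.py m3 wrist top
```

```text
cmd [ 452.  -115.1  175.8] [-180.   -0.  165.] meas [ 447.1 -121.   176.3] [-1.796e+02 -1.000e-01  1.646e+02] clk 22.8167 F [-0.7  0.2  0.3] w 84.7
wrist
[615.  67.] 4593 c [412.6 128. ] size [46.  70.3] long yaw -42.4 bgr [102.  36.  82.]
[284. 180.] 484 c [ 433.  -142.6] size [ 3.1 90.2] long yaw -22.8 bgr [164. 165. 164.]
[ 72. 203.] 3028 c [ 410.9 -312.5] size [ 16.5 150.6] long yaw 5.8 bgr [45. 46. 46.]
[294. 182.] 453 c [ 436.2 -135.1] size [ 3.1 90.2] long yaw -22.8 bgr [169. 170. 169.]
[304. 183.] 419 c [ 439.1 -127.4] size [ 3.  89.8] long yaw -22.8 bgr [177. 178. 177.]
[314. 184.] 430 c [ 442.5 -119.9] size [ 3.  90.2] long yaw -22.8 bgr [171. 172. 171.]
[324. 185.] 461 c [ 445.4 -112.3] size [ 3.1 89.6] long yaw -22.8 bgr [164. 165. 164.]
[334. 186.] 496 c [ 448.9 -104.9] size [ 3.2 90.4] long yaw -22.7 bgr [154. 156. 154.]
top
[152. 212.] 2642 c [527.1 332.5] size [151.5 153.4] long yaw -83.3 bgr [112. 111. 109.]
[222. 252.] 343 c [405.8 133.4] size [45.9 90.1] long yaw -42.6 bgr [84. 28. 64.]
```

View pics/m3wrist.png

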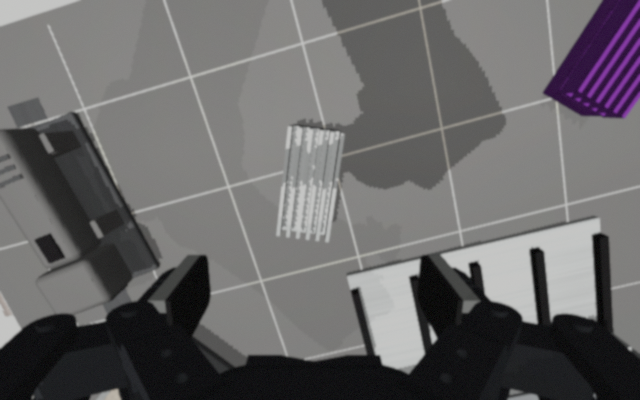

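```bash
python3 -c "
from h import *
plan([(440.5,-123.7,90,157.2),(440.5,-123.7,15.3,157.2),(440.5,-123.7,115.3,157.2),(530,-100,115,170),(608,-82.5,90,178.8)],cmd())"
```

```text
now [ 452.  -115.1  175.8] yaw [-180.     -0.    165.01]
-> (440.5, -123.7, 90, 157.2) shift [0.89, -1.13, 8.58] turn [-0.0, -0.0, 0.136] rows 2.1
-> (440.5, -123.7, 15.3, 157.2) shift [0.0, -0.0, 7.47] turn [0.0, 0.0, 0.0] rows 1.8
-> (440.5, -123.7, 115.3, 157.2) shift [0.0, 0.0, -10.0] turn [0.0, 0.0, 0.0] rows 2.4
-> (530, -100, 115, 170) shift [-7.33, 5.65, 0.03] turn [-0.0, 0.0, -0.223] rows 2.2
-> (608, -82.5, 90, 178.8) shift [-7.38, 3.08, 2.5] turn [0.0, 0.0, -0.154] rows 2.0
```

>>> carry_out(series=[[[0.9,-1.1,8.6,0,0,0.136,8.5],[0.9,-1.1,8.6,0,0,0.136,8.5],[0.9,-1.1,8.6,0,0,0.136,8.5],[0.9,-1.1,8.6,0,0,0.136,8.5],[0.9,-1.1,8.6,0,0,0.136,8.5]]])

```text
clock: 23.33
eef_pos: [442.7, -121.8, 90.4]
tool_rot: [3.139, 0.001, 2.747]
force: [1.2, -0.2, 0.3]
width: 84.9
```

>>> carry_out(series=[[[0,0,3,0,0,0,8.5],[0,0,6,0,0,0,8.5],[0,0,7.5,0,0,0,8.5],[0,0,7.5,0,0,0,8.5],[0,0,7.5,0,0,0,3]]])

```text
clock: 23.75
eef_pos: [442.6, -122.7, 15.9]
tool_rot: [3.14, 0.002, 2.745]
force: [0.8, 1.1, 0.1]
width: 75.2
```

>>> carry_out(series=[[[0,0,0,0,0,0,3],[0,0,0,0,0,0,3],[0,0,0,0,0,0,3],[0,0,0,0,0,0,3],[0,0,0,0,0,0,3]]])

```text
clock: 24.17
eef_pos: [441.9, -123.8, 16.5]
tool_rot: [3.141, 0.003, 2.744]
force: [-0.2, 0.2, 8.4]
width: 42.9
```

>>> carry_out(series=[[[0,0,-4,0,0,0,3],[0,0,-8,0,0,0,3],[0,0,-10,0,0,0,3],[0,0,-10,0,0,0,3]]])

```text
clock: 24.5
eef_pos: [443.3, -123.8, 119.0]
tool_rot: [3.14, 0.008, 2.743]
force: [0.3, -1.2, -2.7]
width: 43.3
```

>>> carry_out(series=[[[-7.3,5.6,0,0,0,-0.22,3],[-7.3,5.6,0,0,0,-0.22,3],[-7.3,5.6,0,0,0,-0.22,3],[-7.3,5.6,0,0,0,-0.22,3]]])

```text
clock: 24.83
eef_pos: [533.1, -98.4, 114.6]
tool_rot: [3.138, 0.003, 2.964]
force: [-0.5, 0.9, -2.4]
width: 43.2
```

```bash
python3 -c "
from h import *
log([.9,-1.1,8.6,0,0,.136],[0,0,7.5,0,0,0],[0,0,-10,0,0,0],[-7.3,5.6,0,0,0,-.22])
plan([(608,-82.5,90,178.8)],cmd())"; python3 held.py
```

```text
cmd [ 529.5 -100.   114.8] [-180.    -0.   169.8] meas [533.1 -98.4 114.6] [179.8   0.2 169.8] clk 24.8333 F [-0.5  0.9 -2.4] w 43.2
now [ 529.5 -100.   114.8] yaw [-180.     -0.    169.82]
-> (608, -82.5, 90, 178.8) shift [-7.42, 3.11, 2.48] turn [-0.0, -0.0, -0.157] rows 2.0
held 13549 [ 7.3 -0. ] [77.9 52. ] 0.1 z [-38.1 -27.6 -22.2] x -31.7 46.3 y [-25.1  25.2]
30 [-21.2  22.4]
40 [-21.2  22.4]
```

>>> carry_out(series=[[[-7.4,3.1,1,0,0,-0.157,3],[-7.4,3.1,2.5,0,0,-0.157,3],[-7.4,3.1,2.5,0,0,-0.157,3],[-7.4,3.1,2.5,0,0,-0.157,3],[-7.4,3.1,2.5,0,0,-0.157,3]]])

```text
clock: 25.3
eef_pos: [605.7, -83.2, 88.6]
tool_rot: [-3.141, -0.004, 3.121]
force: [-0.8, 0.0, -2.5]
width: 43.1
```

```bash
python3 -c "
from h import *
log([-7.4,3.1,2.5,0,0,-.157])
plan([(608.8,-83.7,24,178.8)],cmd())"
```

```text
cmd [607.8 -82.6  89.8] [180.   -0.  178.8] meas [605.7 -83.2  88.6] [-179.9   -0.2  178.8] clk 25.3 F [-0.8  0.  -2.5] w 43.1
now [607.8 -82.6  89.8] yaw [180.    -0.   178.82]
-> (608.8, -83.7, 24, 178.8) shift [-0.1, -0.11, 6.58] turn [0.0, -0.0, 0.0] rows 1.6
```

>>> carry_out(series=[[[-0.1,-0.1,2,0,0,0,3],[-0.1,-0.1,4,0,0,0,3],[-0.1,-0.1,5.8,0,0,0,3],[-0.1,-0.1,6.4,0,0,0,3],[-0.1,-0.1,6.6,0,0,0,3]]])

```text
clock: 25.72
eef_pos: [605.9, -85.3, 24.5]
tool_rot: [-3.138, -0.005, 3.12]
force: [-10.4, -2.6, 19.6]
width: 43.3
```

```bash
python3 -c "
from h import *
log([-.1,-.1,6.6,0,0,0])
d,T=wrist();cv2.imwrite('pics/d5.png',d['img'])"
```

```text
cmd [608.8 -83.6  23.8] [180.   -0.  178.8] meas [605.9 -85.3  24.5] [-179.8   -0.3  178.8] clk 25.7167 F [-10.4  -2.6  19.6] w 43.3
```

View pics/d5.png

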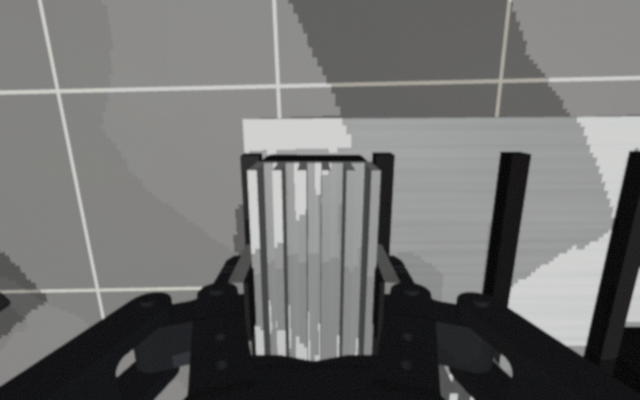

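>>> carry_out(series=[[[0,0,0,0,0,0,6],[0,0,0,0,0,0,6],[0,0,0,0,0,0,6]]])

```text
clock: 26.02
eef_pos: [609.3, -84.0, 24.9]
tool_rot: [-3.141, 0.002, 3.12]
force: [0.6, 0.6, 0.2]
width: 59.8
```

>>> carry_out(series=[[[0,0,-4,0,0,0,6],[0,0,-6.5,0,0,0,6],[3.5,0,-6.5,0,0,0,0],[7.7,0,-6.5,0,0,0,0],[7.7,0,-6.5,0,0,0,0]]])

```text
clock: 26.43
eef_pos: [519.4, -82.4, 87.9]
tool_rot: [-3.138, -0.015, 3.125]
force: [-1.9, -0.8, -0.7]
width: 24.3
```

>>> carry_out(series=[[[0,0,1,0,0,0,0],[0,0,3,0,0,0,0],[0,0,5.6,0,0,0,0],[0,0,5.6,0,0,0,0],[0,0,5.6,0,0,0,0]]])

```text
clock: 26.85
eef_pos: [532.0, -81.9, 32.1]
tool_rot: [3.141, -0.001, 3.121]
force: [-0.1, 0.9, 0.0]
width: -0.0
```

>>> carry_out(series=[[[-1.7,0,0,0,0,0,0],[-3.4,0,0,0,0,0,0],[-5.1,0,0,0,0,0,0],[-6.8,0,0,0,0,0,0],[-8.3,0,0,0,0,0,0]]])

```text
clock: 27.27
eef_pos: [616.5, -83.7, 34.2]
tool_rot: [3.141, 0.001, 3.12]
force: [-1.6, -0.2, -1.4]
width: 0.1
```

>>> carry_out(series=[[[-0.4,0,0,0,0,0,0],[-0.8,0,0,0,0,0,0],[-1.2,0,0,0,0,0,0],[-1.6,0,0,0,0,0,0],[-1.8,0,0,0,0,0,0]]])

```text
clock: 27.68
eef_pos: [632.8, -84.2, 33.2]
tool_rot: [-3.141, -0.0, 3.121]
force: [-4.1, 0.7, 2.1]
width: -0.5
```

>>> carry_out(series=[[[-0.1,0,0,0,0,0,0],[-0.2,0,0,0,0,0,0],[-0.3,0,0,0,0,0,0],[-0.4,0,0,0,0,0,0],[-0.4,0,0,0,0,0,0]]])

```text
clock: 28.1
eef_pos: [637.1, -84.3, 32.8]
tool_rot: [3.142, 0.0, 3.121]
force: [-2.5, -0.7, 1.5]
width: 0.2
```

>>> carry_out(series=[[[-0.1,0,0,0,0,0,0],[-0.2,0,0,0,0,0,0],[-0.3,0,0,0,0,0,0],[-0.3,0,0,0,0,0,0]]])

```text
clock: 28.43
eef_pos: [638.4, -84.4, 32.7]
tool_rot: [-3.141, -0.003, 3.121]
force: [-6.2, 0.4, 5.3]
width: -0.4
```

```bash
python3 -c "
from h import *
log([7.7,0,-6.5,0,0,0],[0,0,5.6,0,0,0],[-8.3,0,0,0,0,0],[-1.8,0,0,0,0,0],[-.4,0,0,0,0,0],[-.3,0,0,0,0,0])"
```

```text
cmd [639.8 -84.2  32.8] [180.   -0.  178.8] meas [638.4 -84.4  32.7] [-180.    -0.2  178.8] clk 28.4333 F [-6.2  0.4  5.3] w -0.4
```

>>> carry_out(series=[[[3,0,0,0,0,0,0],[5,0,-2,0,0,0,0],[6,0,-6,0,0,0,2],[7,0,-10,0,0,0,5],[10,0,-14,0,0,0,8.5]]])

```text
clock: 28.85
eef_pos: [548.7, -81.6, 168.8]
tool_rot: [3.139, 0.008, 3.121]
force: [1.7, -0.9, 1.2]
width: 35.8
```

```bash
python3 -c "
from h import *
log([10,0,-14,0,0,0])
plan([(480,-150,176,186),(430,-250,176,190),],cmd())"
python3 mods.py c1 top side
python3 - <<'E'
import cv2
a=cv2.imread('pics/c1top.png')[110:220,210:330];cv2.imwrite('pics/c1tz.png',cv2.resize(a,None,fx=5,fy=5,interpolation=cv2.INTER_CUBIC))
E
```

```text
cmd [539.8 -82.2 172.8] [180.   -0.  178.8] meas [548.7 -81.6 168.8] [179.9   0.4 178.8] clk 28.85 F [ 1.7 -0.9  1.2] w 35.8
now [539.8 -82.2 172.8] yaw [180.    -0.   178.82]
-> (480, -150, 176, 186) shift [5.84, -6.9, -0.32] turn [0.0, -0.0, -0.125] rows 2.2
-> (430, -250, 176, 190) shift [6.02, -9.42, -0.0] turn [-0.0, 0.0, -0.07] rows 2.7
top
[152. 212.] 2632 c [526.6 333.5] size [151.6 154. ] long yaw -83.0 bgr [116. 114. 112.]
[221. 253.] 353 c [405.5 133. ] size [45.9 89.9] long yaw -42.1 bgr [85. 29. 65.]
side
[292. 125.] 697 c [518.1 332.8] size [136.  167.7] long yaw -83.7 bgr [139. 134. 130.]
[271. 162.] 237 c [405.4 131.1] size [51.9 94.1] long yaw -43.9 bgr [97. 36. 73.]
[352. 194.] 122 c [658.3 -66.1] size [ 28.9 116.6] long yaw -84.7 bgr [109. 107. 104.]
[288. 274.] 172 c [ 413.3 -355.7] size [ 17.6 148.1] long yaw 2.8 bgr [60. 59. 58.]
```

View pics/c1tz.png

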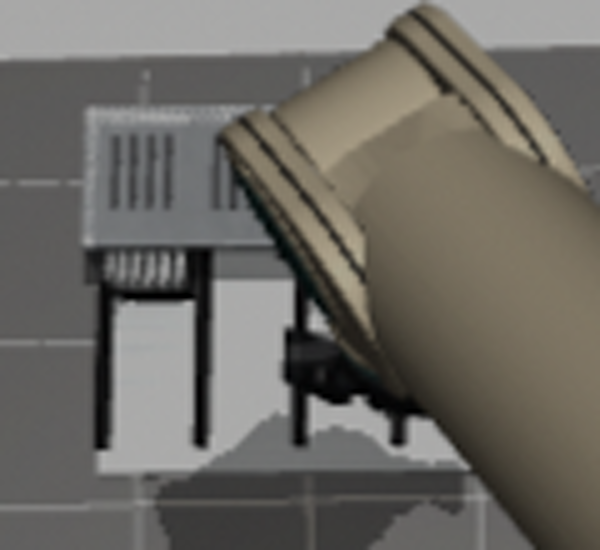

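View pics/c1side.png

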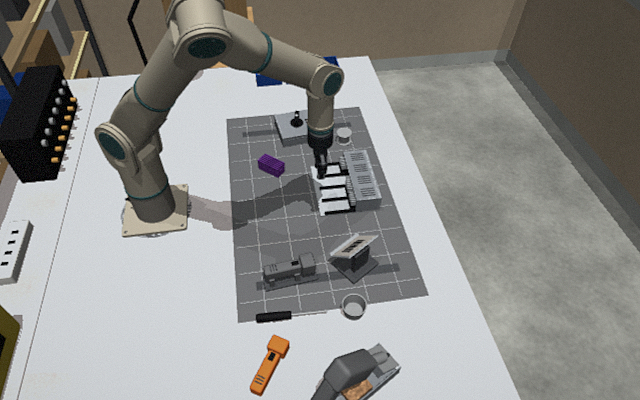

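```bash
python3 - <<'E'
from h import *
for n in ["top","side"]:
    d=dict(np.load(f"pics/{n}0.npz"));W=cloud(d)
    m=(W[...,2]>45)&(W[...,2]<125)&(W[...,0]>540)&(W[...,0]<720)&(W[...,1]>-430)&(W[...,1]<-250)
    P=W[m]; 
    for _ in range(3):
        c=P.mean(0);n_=np.linalg.svd(P-c,full_matrices=False)[2][2];n_*=np.sign(n_[2]);P=P[np.abs((P-c)@n_)<4]
    print(n,len(P),"c",c.round(1),"normal",n_.round(3),"az",np.degrees(np.arctan2(n_[1],n_[0])).round(1),"z",P[:,2].min(),P[:,2].max())
    # point on the plane at z=85, midpoint of extents across the width
    h=n_[:2]/np.linalg.norm(n_[:2]); w=np.array([-h[1],h[0]])
    a=P[:,:2]@w; u=P[:,:2]@h; print("width",np.percentile(a,[.5,99.5]),"along",np.percentile(u,[.5,99.5]))
    mid=(np.percentile(a,.5)+np.percentile(a,99.5))/2; um=(np.percentile(u,.5)+np.percentile(u,99.5))/2
    print("centre",mid*w+um*h)
E
```

```text
top 1300 c [ 612.  -311.3   88.1] normal [-0.377  0.588  0.715] az 122.7 z 49.91674591601577 123.40936382513814
width [-407.47908273 -288.34878137] along [-627.75935786 -553.79855475]
centre [ 611.74421694 -309.56888146]
side 159 c [ 594.2 -287.2   57.9] normal [-0.353  0.539  0.765] az 123.2 z 47.08071282076958 78.80849592799223
width [-402.11250644 -281.53822541] along [-584.42615723 -554.26455429]
centre [ 597.87815225 -289.03361392]
```

>>> carry_out(series=[[[5.8,-6.9,-0.3,0,0,-0.125,8.5],[5.8,-6.9,-0.3,0,0,-0.125,8.5],[5.8,-6.9,-0.3,0,0,-0.125,8.5],[5.8,-6.9,-0.3,0,0,-0.125,8.5]]])

```text
clock: 29.28
eef_pos: [484.1, -153.9, 168.4]
tool_rot: [-3.14, -0.001, -3.043]
force: [-0.7, -0.1, 0.3]
width: 84.7
```

```bash
python3 -c "
from h import *
log([5.8,-6.9,-.3,0,0,-.125])
plan([(410,-330,176,187)],cmd())"

```

```text
cmd [ 480.4 -150.   175.8] [ 180.   -0. -174.] meas [ 484.1 -153.9  168.4] [-1.799e+02 -1.000e-01 -1.744e+02] clk 29.2833 F [-0.7 -0.1  0.3] w 84.7
now [ 480.4 -150.   175.8] yaw [ 180.     -0.   -174.02]
-> (410, -330, 176, 187) shift [8.88, -17.17, -0.02] turn [0.0, -0.0, -0.018] rows 4.6
```

>>> carry_out(series=[[[8.9,-17.2,0,0,0,-0.02,8.5],[8.9,-17.2,0,0,0,-0.02,8.5],[8.9,-17.2,0,0,0,-0.02,8.5],[8.9,-17.2,0,0,0,-0.02,8.5],[8.9,-17.2,0,0,0,-0.02,8.5]]])

```text
clock: 29.7
eef_pos: [414.4, -334.7, 168.6]
tool_rot: [-3.14, 0.001, -3.021]
force: [0.9, -0.5, -0.4]
width: 85.1
```

>>> carry_out(series=[[[0,0,0,0,0,0,8.5],[0,0,0,0,0,0,8.5],[0,0,0,0,0,0,8.5]]])

```text
clock: 29.95
eef_pos: [416.6, -329.3, 169.2]
tool_rot: [3.141, 0.003, -3.016]
force: [-0.0, 0.5, -0.8]
width: 85.1
```

```bash
python3 - <<'E'
from h import *
log([8.9,-17.2,0,0,0,-.02])
d,T=wrist();np.savez('pics/s1.npz',**d,T=T);cv2.imwrite('pics/s1.png',d['img'])
W=cloud(d,T)
def comp(lo,hi,nm,box,thr=100):
    m=((W[...,2]>lo)&(W[...,2]<hi)&(W[...,0]>box[0])&(W[...,0]<box[1])&(W[...,1]>box[2])&(W[...,1]<box[3])).astype(np.uint8)
    N,l,st,c=cv2.connectedComponentsWithStats(m)
    for k in range(1,N):
        if st[k,4]<thr: continue
        P=W[l==k]; r=cv2.minAreaRect(P[:,:2].astype(np.float32))
        print(nm,np.round(c[k]),st[k,4],np.round(r[0],1),np.round(r[1],1),round(r[2],1),"z",np.round(np.percentile(P[:,2],[5,50,95]),1))
b=(280,540,-430,-240)
comp(69,76,'head',b);comp(62,69,'handle',b);comp(58,80,'scanner',b);comp(5,12,'base',b)
t=get_image("top");cv2.imwrite('pics/s1t.png',t['img'])
E
```

```text
cmd [ 409.8 -330.3  175.8] [ 180.    -0.  -172.9] meas [ 416.6 -329.3  169.2] [ 1.800e+02  1.000e-01 -1.728e+02] clk 29.95 F [-0.   0.5 -0.8] w 85.1
head [309. 267.] 2846 [ 466.8 -325.8] [38.3 48. ] 5.6 z [69.6 71.  72.2]
handle [310. 167.] 6902 [ 409.3 -331.7] [141.5  50. ] 5.6 z [63.1 65.1 67.4]
scanner [310. 195.] 10318 [ 412.5 -331.2] [149.6  50.2] 5.6 z [62.  65.6 71.7]
base [311. 155.] 3562 [ 412.4 -331.6] [159.3  65.9] 6.0 z [5.9 7.2 8.4]
```

View pics/s1.png

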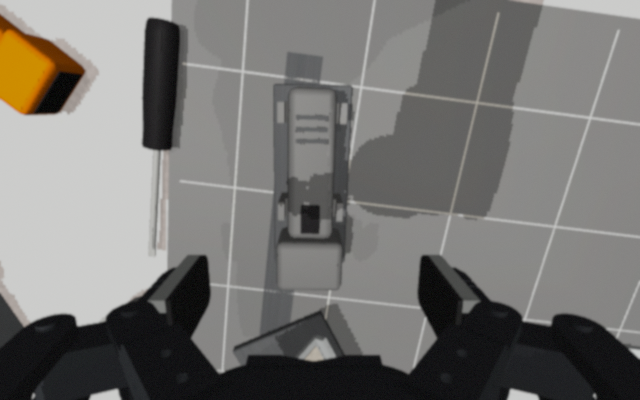

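View pics/s1t.png

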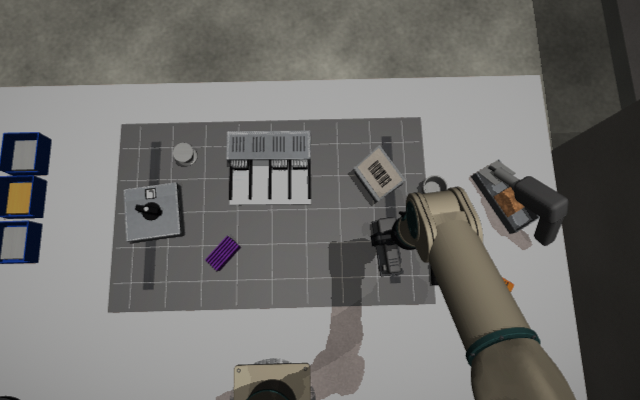

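```bash
python3 -c "
from h import *
setcmd([414.8,-330.4,169.1],np.radians([180,0,-172.9]))
log()
plan([(393.6,-333.2,100,185.7),(393.6,-333.2,31,185.7)],cmd())"
```

```text
cmd [ 414.8 -330.4  169.1] [ 180.     0.  -172.9] meas [ 416.5 -328.6  169.4] [ 1.800e+02  1.000e-01 -1.727e+02] clk 30.05 F [-0.1  0.3 -0.4] w 85.1
now [ 414.8 -330.4  169.1] yaw [ 180.     0.  -172.9]
-> (393.6, -333.2, 100, 185.7) shift [2.14, -0.02, 6.91] turn [0.0, -0.0, 0.024] rows 1.7
-> (393.6, -333.2, 31, 185.7) shift [-0.0, -0.0, 6.9] turn [0.0, 0.0, 0.0] rows 1.7
```

>>> carry_out(series=[[[2.1,0,3.5,0,0,0.024,8.5],[2.1,0,6.9,0,0,0.024,8.5],[2.1,0,6.9,0,0,0.024,8.5],[2.1,0,6.9,0,0,0.024,8.5],[2.1,0,6.9,0,0,0.024,8.5]]])

```text
clock: 30.47
eef_pos: [396.4, -332.2, 101.7]
tool_rot: [-3.141, 0.003, -3.039]
force: [0.7, -0.8, 0.3]
width: 85.1
```

>>> carry_out(series=[[[0,0,0,0,0,0,8.5],[0,0,0,0,0,0,8.5],[0,0,0,0,0,0,8.5]]])

```text
clock: 30.72
eef_pos: [395.0, -333.4, 101.4]
tool_rot: [-3.14, 0.002, -3.041]
force: [-0.9, -0.4, -0.1]
width: 85.1
```

```bash
python3 - <<'E'
from h import *
log([2.1,0,6.9,0,0,.024])
d,T=wrist();cv2.imwrite('pics/s2.png',d['img'])
W=cloud(d,T);m=(W[...,2]>58)&(W[...,2]<80)&(W[...,0]>280)&(W[...,0]<540)&(W[...,1]>-390)&(W[...,1]<-270)
P=W[m];Q=P[P[:,0]<430];r=cv2.minAreaRect(Q[:,:2].astype(np.float32));print(r);print(cv2.minAreaRect(P[:,:2].astype(np.float32)))
E
```

```text
cmd [ 394.  -333.   100.1] [ 180.     0.  -174.3] meas [ 395.  -333.4  101.4] [-1.799e+02  1.000e-01 -1.742e+02] clk 30.7167 F [-0.9 -0.4 -0.1] w 85.1
((384.8595886230469, -334.5613708496094), (94.18827819824219, 34.12090301513672), 5.962704181671143)
((404.45709228515625, -332.6219177246094), (133.61874389648438, 50.04092025756836), 6.138144016265869)
```

View pics/s2.png

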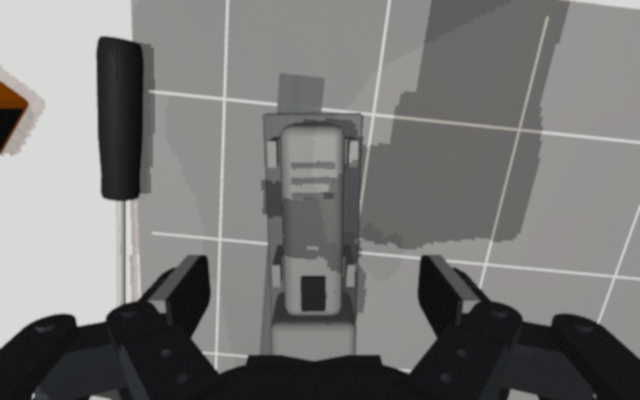

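>>> carry_out(series=[[[0.1,-0.03,3,0,0,-0.005,8.5],[0.1,-0.03,5,0,0,-0.005,8.5],[0.1,-0.03,7,0,0,-0.005,8.5],[0.1,-0.03,7,0,0,-0.005,8.5],[0.1,-0.03,7,0,0,-0.005,8.5]]])

```text
clock: 31.18
eef_pos: [392.9, -333.2, 30.1]
tool_rot: [3.141, -0.001, -3.036]
force: [-0.8, -0.7, 0.5]
width: 84.7
```

>>> carry_out(series=[[[0,0,0,0,0,0,2],[0,0,0,0,0,0,2],[0,0,0,0,0,0,2],[0,0,0,0,0,0,2],[0,0,0,0,0,0,2]]])

```text
clock: 31.6
eef_pos: [393.4, -333.9, 31.1]
tool_rot: [-3.14, 0.001, -3.037]
force: [-0.8, 0.8, 5.9]
width: 33.1
```

>>> carry_out(series=[[[0,0,0,0,0,0,2],[0,0,0,0,0,0,2],[0,0,0,0,0,0,2]]])

```text
clock: 31.85
eef_pos: [393.4, -334.0, 31.1]
tool_rot: [-3.14, 0.001, -3.037]
force: [-1.0, 0.1, 5.1]
width: 33.2
```

```bash
python3 - <<'E'
from h import *
log([.1,-.03,7,0,0,-.005])
s=read_state();print(s['eef_pos'],s['tool_rot'],s['width'],s['torque'])
E
```

```text
cmd [ 393.  -333.4   30.1] [ 180.    0. -174.] meas [ 393.4 -334.    31.1] [-179.9    0.  -174. ] clk 31.85 F [-1.   0.1  5.1] w 33.2
[ 393.41013247 -333.96937084   31.1211509 ] [-3.14013023e+00  7.11309928e-04 -3.03671714e+00] 33.20814773071407 [ 0.04201248  0.17871703 -0.07008843]
```

>>> carry_out(series=[[[0,0,-1.5,0,0,0,2],[0,0,-4,0,0,0,2],[0,0,-7,0,0,0,2],[0,0,-9,0,0,0,2],[0,0,-9,0,0,0,2]]])

```text
clock: 32.27
eef_pos: [395.2, -334.4, 123.8]
tool_rot: [-3.137, 0.005, -3.037]
force: [0.6, -1.2, -2.5]
width: 33.4
```

```bash
python3 - <<'E'
from h import *
log([0,0,-9,0,0,0])
# barcode: dark pixels inside the bright card, initial pictures; ellipse: centroid, cast to z=85 and triangulate
rays=[]
for n,(u0,u1,v0,v1) in {"top":(345,415,140,210),"side":(325,385,225,285)}.items():
    d=dict(np.load(f"pics/{n}0.npz"));g=cv2.cvtColor(d["img"],cv2.COLOR_BGR2GRAY)
    W=cloud(d)
    c=d["img"].astype(int); m=((c[...,2]-c[...,0]>8)&(g>90)).astype(np.uint8)
    roi=np.zeros_like(m);roi[v0:v1,u0:u1]=1;m&=roi
    m=cv2.morphologyEx(m,cv2.MORPH_CLOSE,np.ones((11,11)))
    cn=max(cv2.findContours(m,cv2.RETR_EXTERNAL,cv2.CHAIN_APPROX_NONE)[0],key=cv2.contourArea)
    hull=cv2.convexHull(cn);card=np.zeros_like(m);cv2.fillConvexPoly(card,hull,1)
    card=cv2.erode(card,np.ones((5,5)))
    dark=((g<75)&(card>0)).astype(np.uint8)
    dk=cv2.morphologyEx(dark,cv2.MORPH_CLOSE,np.ones((5,5)))
    l=cv2.connectedComponentsWithStats(dk);k=1+np.argmax(l[2][1:,4])
    r=cv2.minAreaRect(np.argwhere(l[1]==k)[:,::-1].astype(np.float32))
    print(n,"card",cv2.minAreaRect(hull),"code",r,l[2][k])
    print(" cast z85",cast(d,[r[0]],85))
    T=d["T"];p=cast(d,[r[0]],0)[0];rays.append((T[:3,3],(p-T[:3,3])/np.linalg.norm(p-T[:3,3])))
A=np.zeros((3,3));b=np.zeros(3)
for o,v in rays: M=np.eye(3)-np.outer(v,v);A+=M;b+=M@o
print("tri",np.linalg.solve(A,b))
E
```

```text
cmd [ 393.  -333.4  120.1] [ 180.    0. -174.] meas [ 395.2 -334.4  123.8] [-179.8    0.3 -174. ] clk 32.2667 F [ 0.6 -1.2 -2.5] w 33.4
top card ((378.8423156738281, 172.48715209960938), (40.35643005371094, 29.047103881835938), 53.47114562988281) code ((379.1148681640625, 173.56082153320312), (24.295757293701172, 12.089754104614258), 54.46232223510742) [368 161  23  26 276]
 cast z85 [[ 609.77900769 -309.52831797   85.        ]]
side card ((354.3199768066406, 244.75997924804688), (9.999999046325684, 42.0), 53.13010025024414) code ((352.300048828125, 245.90000915527344), (4.200000762939453, 22.600004196166992), 53.130104064941406) [342 240  21  12  74]
 cast z85 [[ 605.2763668  -310.97277867   85.        ]]
tri [ 607.77657785 -309.72617085   83.95023607]
```

```bash
python3 -c "
from h import *
plan([(430,-170,120,160),(480,-150,100,130),(515.3,-161,65,122.7),(520.7,-169.4,65,122.7)],cmd())"
```

```text
now [ 393.  -333.4  120.1] yaw [ 180.      0.   -173.99]
-> (430, -170, 120, 160) shift [-5.39, 15.86, 0.01] turn [0.0, -0.0, 0.454] rows 4.0
-> (480, -150, 100, 130) shift [-4.01, 3.59, 2.0] turn [0.0, -0.0, 0.524] rows 4.2
-> (515.3, -161, 65, 122.7) shift [-3.11, 2.0, 3.5] turn [-0.0, -0.0, 0.127] rows 1.2
-> (520.7, -169.4, 65, 122.7) shift [-1.0, 0.0, 0.0] turn [0.0, 0.0, 0.0] rows 0.2
```

>>> carry_out(series=[[[-5.4,15.9,0,0,0,0.454,2],[-5.4,15.9,0,0,0,0.454,2],[-5.4,15.9,0,0,0,0.454,2],[-5.4,15.9,0,0,0,0.454,2],[-5.4,15.9,0,0,0,0.454,2]]])

```text
clock: 32.68
eef_pos: [431.8, -161.8, 120.6]
tool_rot: [3.137, 0.001, 2.798]
force: [0.6, 0.3, -2.8]
width: 33.3
```

>>> carry_out(series=[[[-4,3.6,2,0,0,0.524,2],[-4,3.6,2,0,0,0.524,2],[-4,3.6,2,0,0,0.524,2],[-4,3.6,2,0,0,0.524,2],[-4,3.6,2,0,0,0.524,2]]])

```text
clock: 33.1
eef_pos: [479.4, -149.2, 99.3]
tool_rot: [-3.14, -0.001, 2.266]
force: [-0.4, 0.0, -1.8]
width: 33.3
```

```bash
python3 -c "
from h import *
log([-5.4,15.9,0,0,0,.454],[-4,3.6,2,0,0,.524])
plan([(515.3,-161,65,122.7),(520.7,-169.4,65,122.7)],cmd())
d=get_image('top');cv2.imwrite('pics/a1t.png',d['img']);d=get_image('side');cv2.imwrite('pics/a1s.png',d['img'])"
```

```text
cmd [ 479.9 -149.5  100.1] [180.  -0. 130.] meas [ 479.4 -149.2   99.3] [-1.799e+02 -1.000e-01  1.299e+02] clk 33.1 F [-0.4  0.  -1.8] w 33.3
now [ 479.9 -149.5  100.1] yaw [180.    -0.   129.98]
-> (515.3, -161, 65, 122.7) shift [-3.16, 1.97, 3.51] turn [0.0, -0.0, 0.127] rows 1.2
-> (520.7, -169.4, 65, 122.7) shift [-1.0, 0.0, 0.0] turn [0.0, 0.0, 0.0] rows 0.2
```

View pics/a1s.png

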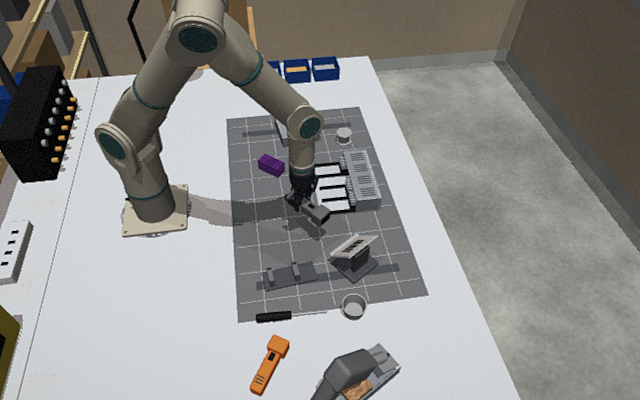

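View pics/a1t.png

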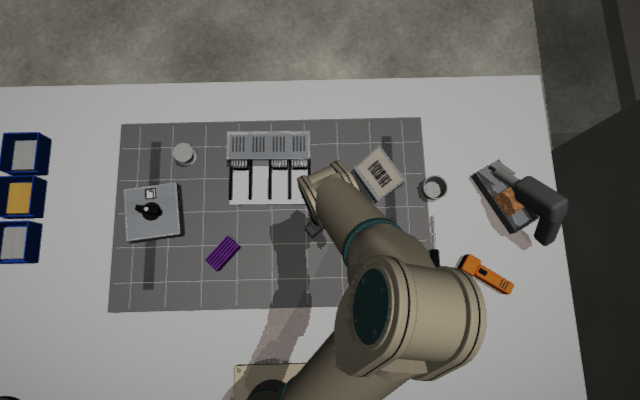

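>>> carry_out(series=[[[-1.6,1,1.7,0,0,0.06,2],[-3.2,2,3.5,0,0,0.127,2],[-3.7,2,3.5,0,0,0.127,2],[-4.2,2,3.5,0,0,0.127,2],[-4.2,2,3.5,0,0,0.127,2]]])

```text
clock: 33.62
eef_pos: [522.0, -169.9, 65.1]
tool_rot: [-3.141, -0.0, 2.143]
force: [0.2, -1.4, -1.7]
width: 33.2
```

>>> carry_out(series=[[[0,0,0,0,0,0,2],[0,0,0,0,0,0,2],[0,0,0,0,0,0,2],[0,0,0,0,0,0,2],[0,0,0,0,0,0,2]]])

```text
clock: 34.03
eef_pos: [522.1, -168.8, 65.5]
tool_rot: [3.141, 0.0, 2.142]
force: [0.8, -0.2, -2.5]
width: 33.3
```

```bash
python3 - <<'E'
from h import *
log([-4.2,2,3.5,0,0,.127])
T=toolT();f=-T[:3,0];nose=T[:3,3]+95.3*f+np.array([0,0,20])
L=np.array([610,-308.5,85]);v=L-nose;print("nose",nose.round(1),"dist",np.linalg.norm(v).round(1),"axis miss",np.linalg.norm(v-(v@f)*f).round(1),"f",f.round(3))
s=get_image('side');cv2.imwrite('pics/a2s.png',cv2.resize(s['img'][160:320,220:420],None,fx=4,fy=3.75,interpolation=cv2.INTER_CUBIC))
W=cloud(s)
d,Tw=wrist();cv2.imwrite('pics/a2w.png',d['img'])
t=get_image('top');cv2.imwrite('pics/a2t.png',cv2.resize(t['img'][130:270,270:430],None,fx=4.5,fy=4,interpolation=cv2.INTER_CUBIC))
E
```

```text
cmd [ 522.3 -168.8   65.1] [180.   -0.  122.7] meas [ 522.1 -168.8   65.5] [180.    0.  122.7] clk 34.0333 F [ 0.8 -0.2 -2.5] w 33.3
nose [ 573.7 -248.9   85.6] dist 69.8 axis miss 1.8 f [ 0.541 -0.841  0.   ]
```

View pics/a2s.png

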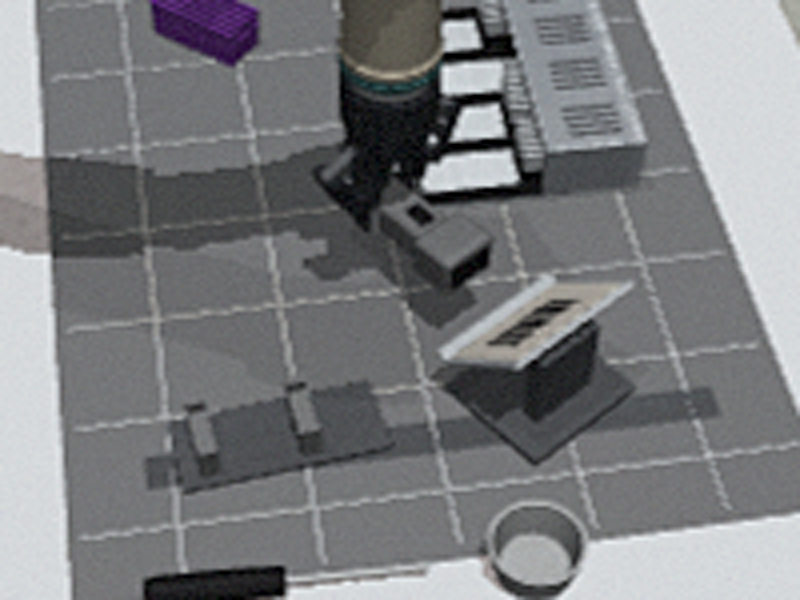

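View pics/a2w.png

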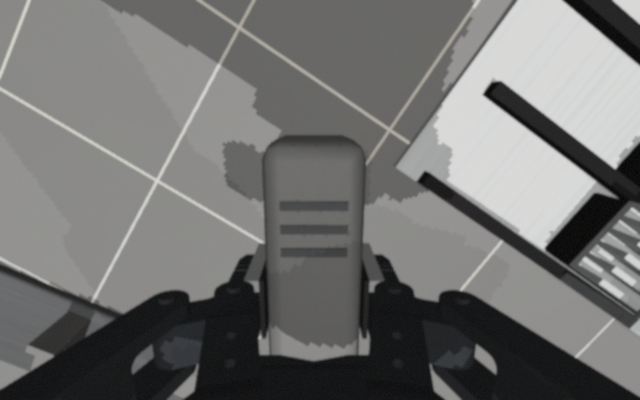

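View pics/a2t.png

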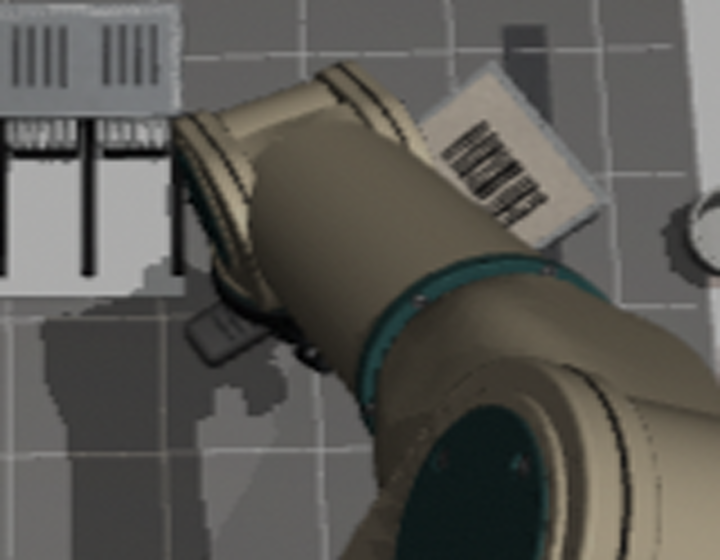

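The scanner nose is about 70 mm from the label with a computed axis miss of about 2 mm. In the side picture the head at (465,255) points at the barcode at (540,320). Now I hold it there.

>>> carry_out(series=[[[0,0,0,0,0,0,2],[0,0,0,0,0,0,2],[0,0,0,0,0,0,2],[0,0,0,0,0,0,2],[0,0,0,0,0,0,2]]])

```text
clock: 34.6
eef_pos: [522.3, -168.8, 65.1]
tool_rot: [3.142, -0.0, 2.142]
force: [0.1, -0.0, -2.0]
width: 33.2
```

>>> carry_out(series=[[[0,0,0,0,0,0,2],[0,0,0,0,0,0,2],[0,0,0,0,0,0,2],[0,0,0,0,0,0,2],[0,0,0,0,0,0,2]]])

```text
clock: 35.02
eef_pos: [522.3, -168.8, 65.2]
tool_rot: [3.142, 0.0, 2.142]
force: [-0.3, 0.6, -3.0]
width: 33.7
```

>>> carry_out(series=[[[0,0,0,0,0,0,2],[0,0,0,0,0,0,2],[0,0,0,0,0,0,2],[0,0,0,0,0,0,2],[0,0,0,0,0,0,2]]])

```text
clock: 35.43
eef_pos: [522.3, -168.8, 65.2]
tool_rot: [3.142, 0.0, 2.142]
force: [0.0, -0.4, -2.5]
width: 33.2
```

>>> carry_out(series=[[[0,0,0,0,0,0,2],[0,0,0,0,0,0,2],[0,0,0,0,0,0,2],[0,0,0,0,0,0,2],[0,0,0,0,0,0,2]]])

```text
clock: 35.85
eef_pos: [522.3, -168.8, 65.2]
tool_rot: [3.142, 0.0, 2.142]
force: [-0.6, -0.2, -3.1]
width: 33.2
```

```bash
python3 -c "
from h import *
log()
plan([(480,-150,110,135),(430,-170,120,160),(393,-333.4,120,186),(393,-333.4,60,186),(393,-333.4,32,186)],cmd())"
```

```text
cmd [ 522.3 -168.8   65.1] [180.   -0.  122.7] meas [ 522.3 -168.8   65.2] [180.    0.  122.7] clk 35.85 F [-0.6 -0.2 -3.1] w 33.2
now [ 522.3 -168.8   65.1] yaw [180.   -0.  122.7]
-> (480, -150, 110, 135) shift [3.87, -2.54, -4.49] turn [0.0, -0.0, -0.215] rows 1.7
-> (430, -170, 120, 160) shift [2.12, -4.95, -1.0] turn [-0.0, 0.0, -0.436] rows 3.5
-> (393, -333.4, 120, 186) shift [-2.11, -16.62, -0.0] turn [-0.0, 0.0, -0.454] rows 4.0
-> (393, -333.4, 60, 186) shift [0.0, -0.0, 6.0] turn [0.0, 0.0, 0.0] rows 1.4
-> (393, -333.4, 32, 186) shift [0.0, -0.0, 2.8] turn [0.0, 0.0, 0.0] rows 0.7
```

>>> carry_out(series=[[[2,-1,-1.5,0,0,-0.1,2],[3.9,-2.5,-4.5,0,0,-0.215,2],[3.9,-2.5,-4.5,0,0,-0.215,2],[3.9,-2.5,-4.5,0,0,-0.215,2]]])

```text
clock: 36.18
eef_pos: [480.1, -149.5, 111.4]
tool_rot: [3.141, 0.002, 2.357]
force: [0.7, -0.7, -3.4]
width: 33.0
```

>>> carry_out(series=[[[2.1,-5,-1,0,0,-0.436,2],[2.1,-5,-1,0,0,-0.436,2],[2.1,-5,-1,0,0,-0.436,2],[2.1,-5,-1,0,0,-0.436,2],[2.1,-5,-1,0,0,-0.436,2]]])

```text
clock: 36.6
eef_pos: [430.3, -170.7, 119.7]
tool_rot: [3.141, 0.0, 2.792]
force: [-0.2, -0.5, -2.4]
width: 33.5
```

>>> carry_out(series=[[[-2.1,-16.6,0,0,0,-0.454,2],[-2.1,-16.6,0,0,0,-0.454,2],[-2.1,-16.6,0,0,0,-0.454,2],[-2.1,-16.6,0,0,0,-0.454,2],[-2.1,-16.6,0,0,0,-0.454,2]]])

```text
clock: 37.02
eef_pos: [389.6, -342.0, 118.4]
tool_rot: [-3.139, -0.004, -3.046]
force: [-0.2, -0.8, -3.6]
width: 33.5
```

>>> carry_out(series=[[[0,0,0,0,0,0,2],[0,0,0,0,0,0,2],[0,0,0,0,0,0,2],[0,0,0,0,0,0,2],[0,0,0,0,0,0,2]]])

```text
clock: 37.43
eef_pos: [393.7, -332.0, 120.3]
tool_rot: [-3.142, 0.0, -3.034]
force: [-0.8, 0.9, -1.3]
width: 33.3
```

```bash
python3 -c "
from h import *
log([3.9,-2.5,-4.5,0,0,-.215],[2.1,-5,-1,0,0,-.436],[-2.1,-16.6,0,0,0,-.454])
plan([(393.4,-333.9,32,186)],cmd())
plan([(393.4,-333.9,32,186)])
d,T=wrist();cv2.imwrite('pics/r1.png',d['img'])"
```

```text
cmd [ 392.9 -333.2  120.1] [ 180.    0. -174.] meas [ 393.7 -332.   120.3] [-180.     0.  -173.9] clk 37.4333 F [-0.8  0.9 -1.3] w 33.3
now [ 392.9 -333.2  120.1] yaw [ 180.      0.   -173.99]
-> (393.4, -333.9, 32, 186) shift [-0.04, -0.08, 8.81] turn [0.0, -0.0, 0.0] rows 2.1
now [ 393.7 -332.   120.3] yaw [-1.8000e+02  1.0000e-02 -1.7386e+02]
-> (393.4, -333.9, 32, 186) shift [0.05, -0.18, 8.83] turn [-0.0, 0.0, 0.003] rows 2.1
```

View pics/r1.png

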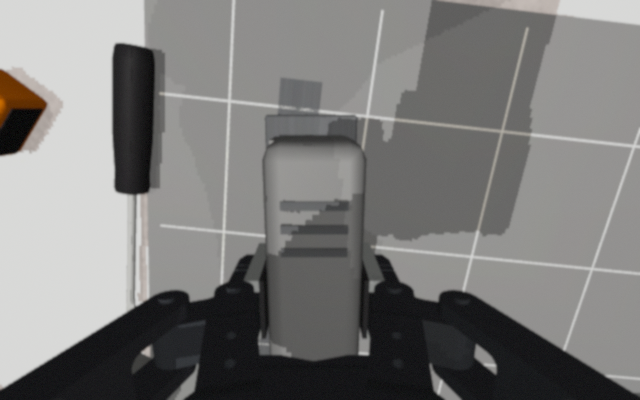

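>>> carry_out(series=[[[0,-0.06,3,0,0,0,2],[0,-0.06,5.5,0,0,0,2],[0,-0.06,7,0,0,0,2],[0,-0.06,7,0,0,0,2],[0,-0.06,7,0,0,0,2]]])

```text
clock: 37.9
eef_pos: [393.2, -333.0, 50.0]
tool_rot: [3.141, -0.001, -3.035]
force: [0.2, -0.9, -2.1]
width: 33.1
```

>>> carry_out(series=[[[0,0,0.5,0,0,0,2],[0,0,1,0,0,0,2],[0,0,1.4,0,0,0,2],[0,0,1.7,0,0,0,2],[0,0,1.8,0,0,0,2]]])

```text
clock: 38.32
eef_pos: [392.9, -333.9, 31.9]
tool_rot: [-3.142, -0.0, -3.037]
force: [-0.1, 0.2, -1.6]
width: 33.3
```

>>> carry_out(series=[[[0,0,0.05,0,0,0,2],[0,0,0.1,0,0,0,2],[0,0,0.1,0,0,0,2]]])

```text
clock: 38.57
eef_pos: [393.1, -333.9, 31.3]
tool_rot: [-3.141, 0.0, -3.036]
force: [-0.4, 0.0, -2.9]
width: 33.0
```

```bash
python3 -c "
from h import *
log([0,-.06,7,0,0,0],[0,0,1.8,0,0,0],[0,0,.1,0,0,0])
d,T=wrist();cv2.imwrite('pics/r2.png',d['img']);d=get_image('side');cv2.imwrite('pics/r2s.png',cv2.resize(d['img'][230:320,240:360],None,fx=6,fy=6,interpolation=cv2.INTER_CUBIC))"
```

```text
cmd [ 393.  -333.8   31.1] [ 180.    0. -174.] meas [ 393.1 -333.9   31.3] [-180.    0. -174.] clk 38.5667 F [-0.4  0.  -2.9] w 33.0
```

View pics/r2.png

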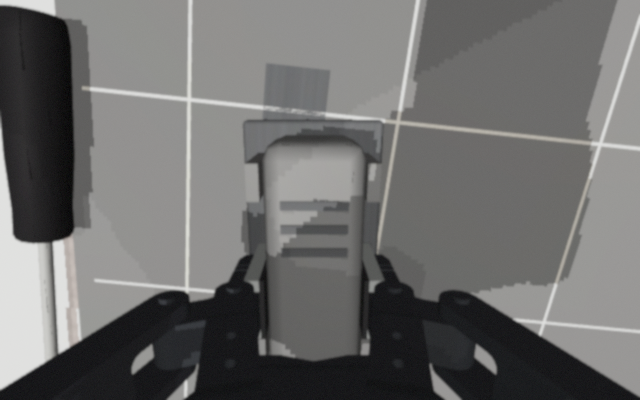

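View pics/r2s.png

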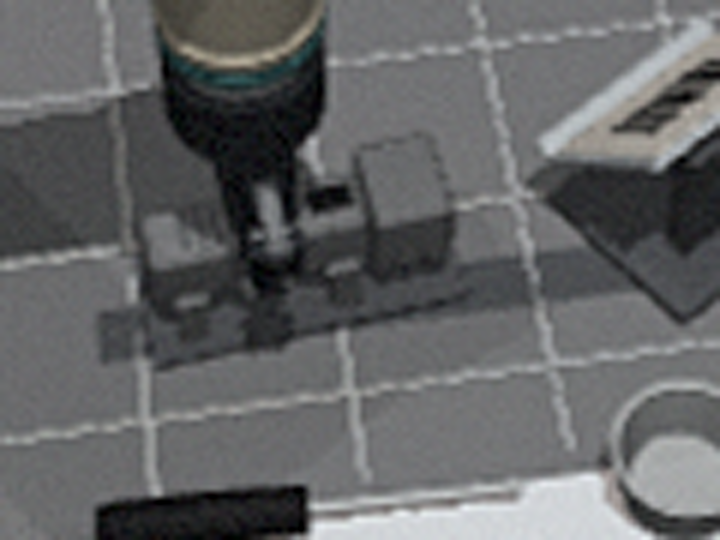

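>>> carry_out(series=[[[0,0,0.04,0,0,0,2],[0,0,0.08,0,0,0,2],[0,0,0.08,0,0,0,4.5],[0,0,0.08,0,0,0,7],[0,0,0.08,0,0,0,8.5]]])

```text
clock: 39.08
eef_pos: [393.3, -334.0, 30.5]
tool_rot: [-3.141, 0.001, -3.036]
force: [-0.4, -0.2, 1.1]
width: 67.7
```

>>> carry_out(series=[[[0,0,0,0,0,0,8.5],[0,0,-3,0,0,0,8.5],[0,0,-6,0,0,0,8.5],[-2,0,-10,0,0,0,8.5],[-2,0,-13,0,0,0,8.5]]])

```text
clock: 39.5
eef_pos: [415.8, -330.8, 162.6]
tool_rot: [3.141, 0.004, -3.035]
force: [1.2, -0.5, 0.2]
width: 85.1
```

>>> carry_out(series=[[[0,0,0,0,0,0,8.5],[0,0,0,0,0,0,8.5],[0,0,0,0,0,0,8.5],[0,0,0,0,0,0,8.5]]])

```text
clock: 39.83
eef_pos: [411.6, -331.6, 159.1]
tool_rot: [3.14, -0.002, -3.037]
force: [-0.6, -0.4, 0.2]
width: 85.0
```

```bash
python3 - <<'E'
from h import *
log([0,0,.08,0,0,0],[-2,0,-13,0,0,0])
d,T=wrist();cv2.imwrite('pics/r3.png',d['img']);W=cloud(d,T)
def comp(lo,hi,nm,box,thr=100):
    m=((W[...,2]>lo)&(W[...,2]<hi)&(W[...,0]>box[0])&(W[...,0]<box[1])&(W[...,1]>box[2])&(W[...,1]<box[3])).astype(np.uint8)
    N,l,st,c=cv2.connectedComponentsWithStats(m)
    for k in range(1,N):
        if st[k,4]<thr: continue
        P=W[l==k]; r=cv2.minAreaRect(P[:,:2].astype(np.float32))
        print(nm,np.round(c[k]),st[k,4],np.round(r[0],1),np.round(r[1],1),round(r[2],1),"z",np.round(np.percentile(P[:,2],[5,50,95]),1))
b=(280,540,-430,-240)
comp(69,76,'head',b);comp(62,69,'handle',b);comp(58,80,'scanner',b);comp(5,12,'base',b)
t=get_image('top');cv2.imwrite('pics/r3t.png',t['img'])
E
```

```text
cmd [ 412.9 -331.7  160.3] [ 180.    0. -174.] meas [ 411.6 -331.6  159.1] [ 1.799e+02 -1.000e-01 -1.740e+02] clk 39.8333 F [-0.6 -0.4  0.2] w 85.0
head [313. 280.] 2995 [ 466.2 -325.8] [38.  47.8] 5.8 z [69.6 71.  72.2]
handle [313. 172.] 6916 [ 391.7 -333.4] [107.   32.2] 5.9 z [63.1 65.1 67.1]
handle [314. 258.] 440 [ 463.  -325.8] [34.6 51.2] 2.6 z [62.6 66.8 68.8]
scanner [313. 205.] 11019 [ 411.6 -330.9] [148.9  49.9] 5.4 z [61.6 65.6 71.7]
base [312. 163.] 3667 [ 412.5 -331.6] [158.6  65.9] 6.0 z [5.9 7.2 8.4]
```

View pics/r3.png

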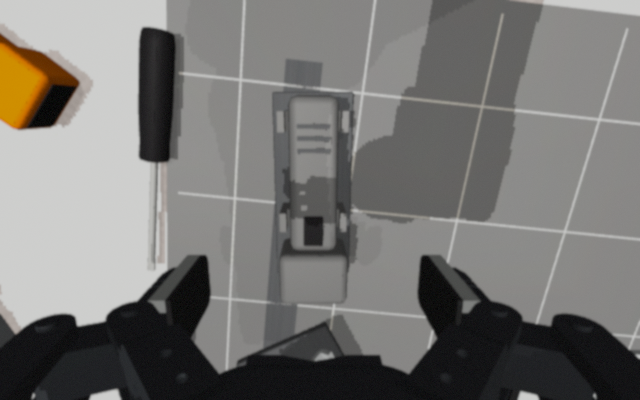

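View pics/r3t.png

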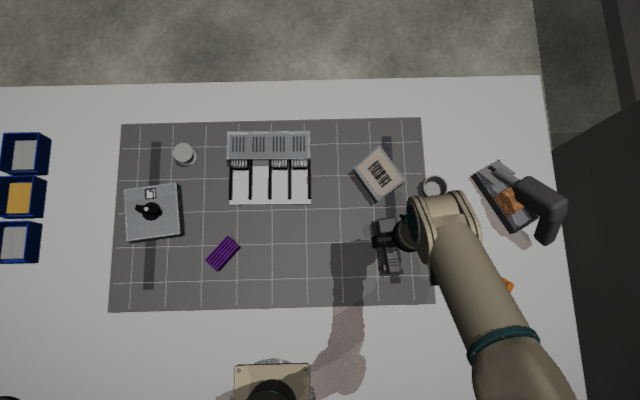

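```bash
python3 - <<'E'
from h import *
d=get_image('top');W=cloud(d)
O=np.array([665.3,0.5]);a=np.radians(-1.2);Rm=np.array([[np.cos(a),-np.sin(a)],[np.sin(a),np.cos(a)]])
L=(W[...,:2]-O)@Rm
for y in (-87,-29,29,87):
    m=(W[...,2]>46)&(W[...,2]<59)&(np.abs(L[...,1]-y)<26)&(L[...,0]<5)&(L[...,0]>-110)
    P=L[m]; print(y,len(P),(P[:,0].min().round(1),P[:,1].min().round(1),P[:,1].max().round(1)) if len(P) else None)
cv2.imwrite('pics/f.png',cv2.resize(d['img'][120:220,115:325],None,fx=3.8,fy=3.8,interpolation=cv2.INTER_CUBIC))
E
```

```text
-87 43 (np.float64(-13.5), np.float64(-109.7), np.float64(-66.2))
-29 52 (np.float64(-13.7), np.float64(-49.3), np.float64(-8.6))
29 0 None
87 57 (np.float64(-14.9), np.float64(64.1), np.float64(108.4))
```

View pics/f.png

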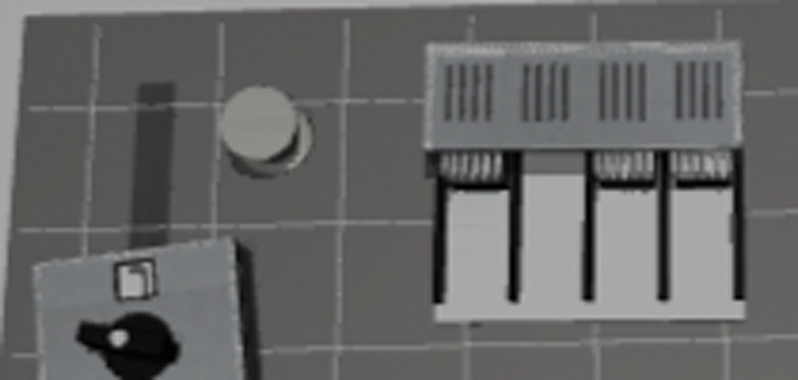

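The last top view shows three modules under the hood with their ends about 15 mm in front, the counter and spool undisturbed, and the gripper clear of everything. I'm handing in.

```bash
python3 -c "
from cell import finish_job,read_state
print(read_state()['clock'],finish_job())"
```

```text
the job is handed in; nothing more can be done
39.9833 None
```

I finished the whole job in the order asked and handed it in at about 40 s of the 210 s allowed. The hand-in reports no verdict.

- **Counter:** I turned the knob about 171°, and a 7 shows in the middle of the window. The bar measured about 251.5°, against 252° for the 7.
- **Modules:** Three grey modules were on the mat. I put them in lanes +87, −29 and −87 and pushed each until the force rose against the stop (6 to 8 N). At the end their ends stood 13.5 to 15 mm in front of the hood, where 15 mm is fully home; the readings are only good to about 2 mm.
- **Scanner:** I held it level about 70 mm from the barcode for at least 1.8 s. Its axis passed about 2 mm from where I estimated the barcode's middle to be. I then laid it back in its rest within about 1 mm and 0.5° of where it had been.
- **Left alone:** I did not touch the spool, tin, screwdriver, or the purple and orange look-alikes.
- **Disagreements:**
  - The top and wrist cameras differed by about 2 mm in y; I used the wrist camera for the grasps and lanes.
  - The barcode's middle came from the top and side views only, which differed by about 5 mm, well within the 20 mm allowed.
  - My record of the commanded pose slipped about 7 mm once, on a retract. I corrected it before picking up the scanner.

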